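# Fit out and snap shut the control box

## Robot

A 6-joint arm with a two-finger parallel gripper is mounted at the origin on a cart in front of the work surface, level with it; the furniture and walls round the work are solid. World frame = base frame: x ahead of the robot, y to its left, z up, the work surface at z = 0. Lengths are in mm, angles in rad, forces in N, time in s.
With the tool pointing down it reaches from about 350 to 875 mm from the base axis. Payload 4.2 kg.
Tool frame: the origin (TCP) lies at the very end of the fingers, on their centre line; the grasp point (between the pads) lies 19 mm behind it; z points along the fingers, y is the line along which they close (so a half turn about z gives the same grasp; the last joint's range is limited). The gripper opens to 85 mm and grips with 20 to 120 N. Pads are 22 mm wide; open, the fingers measure 114 mm over their backs; the gripper's body (76 mm by 85 mm) begins 54 mm behind the grasp point. The pads swing forward as they close: fully open they stand 13 mm farther back than shut.
Start: joints at [-0.942, 0.385, 0.008, 0, -1.194, -0.259], TCP at [225.907, -582.722, 231.312] pointing down, gripper open.
Joint ranges: [-3.14, 3.14], [-1.21, 2.06], [-1.07, 1.41], [-3.16, 2.05], [-2.99, -0.16], [-3.1, 3.1]. Speed limits (rad/s): [2.79, 2.79, 3.14, 3.14, 3.14, 3.14].

## Interface

Orientations are given as a unit quaternion [x, y, z, w].
In Python, from bench import arm, optics gives the robot as it stands. The module is installed in compiled form; this text tells all that it offers.
- The arm moves only by the tool step_arm, never from a script. Its argument "motion" is a list of rows, each an object with "dr": the turn, a rotation vector about the tool's x, y, z in units of 8 degrees (1.0 is 8 degrees), a list of three; "slide": the shift along the tool's x, y, z in mm, a list of three; "jaw": the finger opening in mm, from 0 to 85.4. A call has exactly 8 rows; each row is the pose to reach, as a shift and turn from the pose commanded when the call began, along the tool's axes at that moment; what a row does not reach only later rows make up. A row lasts 1/8 s, in which the tool goes at most 62.5 mm and 10.7 degrees, less where a joint would pass 70% of its speed; a pose out of reach is approached as far as the arm can. A call with a gripper value outside its range is refused whole. The fingers move at their own pace and stop on an object; the grip force is fixed at half the most. Time passes only in rows, so rows that repeat a pose let the fingers close, or fill a call up. It gives the time, the measured TCP pose, the force, the opening and the grip force at its end, in the units of the state.
- arm.read_state(): the state, without advancing time (a new reading comes with each control period).
- optics.get_image(name): name is "scene" or "top" or "wrist"; returns the picture (420x560x3 uint8, blue, green, red); there is no depth.
- optics.camera_info(name): a dict with "camera_matrix" (3x3 intrinsics, pixels), "view" (4x4, takes a point from world to camera coordinates); the wrist camera has in their place "T_tool_cam" (4x4, takes a point from camera to tool coordinates, whose origin is the TCP and whose axes are the flange's). Camera axes: x right, y up, looking along -z (the intrinsics and any distortion apply to the point x, -y, -z); pixel columns grow to the right and rows downward; lengths in mm; the calibration is good to about 2 mm. A picture is of the moment at which its call begins: read the wrist's pose just before it. camera_info takes no time and is no camera call.
- arm.job_done(): hands the job in; it is judged then, once.
The state is a dict: "clock": time; "joints": joint angles; "joint_vel": joint speeds; "joint_efforts": joint torques, N m; "position": TCP position; "ee_rot": TCP orientation; "contact_force": force on the tool from outside, world axes, zero at the start; "wrist_torque": the same for the moment, N m; "gripper_width": finger opening in mm; "grasp_force": force on a finger pad.
Only numpy, scipy, OpenCV 4.12 (cv2) and the standard library are available. Lean on these libraries where they do the work, as an engineer would, in place of code of your own. Each camera call takes 0.05 s, during which the arm holds its last target. There are 200 camera calls.

## Task

Fit out the grey control box: lower the aluminium plate onto the round and the diamond pin inside it until it lies flat on the box floor, then lay every yellow relay that is on the bench flat in a bay of its own on the plate, long side along the black dividers. Then put the blue cover on and press it down along each side until all four orange catches have snapped over its edge and it is fully home all round. Leave the tape roll and the small grey-lidded pot where they are.

Things in the scene. Friction and masses are not known exactly. Their poses are not given: they have to be found in the camera images.
- box: Grey open-topped plastic control box fixed to the bench, 130 x 106 mm outside (long way x), 122 x 98 mm inside, floor 5 mm thick, rim 36 mm above the bench. Origin: centre of its underside, on the bench; z up. Two locating pins stand on its floor at x = 0, y = +37 and -37 mm; four orange sprung catches stand outside the middles of its walls, and two grey guide posts (6 mm thick, 54 mm high, round tips) by each corner, standing 0.8 mm outside the wall line.
- pin_round (a point): Tip of the round steel locating pin in the box: 8 mm thick, tapered to 3 mm at the tip, 20.5 mm above the bench.
- pin_diamond (a point): Top of the diamond (relieved) steel locating pin in the box: 8 mm along the box's x, 3.5 mm along its y, rounded top 17 mm above the bench.
- plate_grip (a point): Loose aluminium mounting plate 116 x 92 x 5 mm (long way x), lying flat, 150 g. Two 10 mm holes at x = 0, y = +37 and -37 mm take the pins. This point: middle of its black grip rib (10 mm along x, 36 mm along y, 22 mm high above the plate), 16 mm above the underside. Home in the box it is 21 mm above the bench over the box's origin; half a turn round is just as right.
- plate: The same aluminium plate; origin centre of its underside. Besides the grip rib it has black dividers 5 mm high, 3 mm thick, 40 mm long at x = +32 and -32 mm, making four bays with centres at x = -46, -18, +18, +46 mm, y = 0, 5 mm above the underside.
- cover_grip (a point): Loose blue plastic snap cover, 90 g: flange 130 x 106 x 3 mm (long way x), 3.5 mm lip below fitting inside the walls with 1.5 mm play, centre panel 104 x 80 mm raised 5 mm. This point: middle of the grip rib on top (12 mm along y, 40 mm along x, 18 mm above the panel), 20.5 mm above the lip's underside. On the unsprung catches it is about 63 mm above the bench, snapped home 53; half a turn is as right.
- cover: The same blue cover; origin centre of the lip's underside.
- tape_mid (a point): Bystander: roll of brown tape lying flat, 89 mm across, 48 mm high; point half-way up.
- pot_mid (a point): Bystander: white parts pot with a grey lid, 36 mm across, 39 mm high; point half-way up.
- catch_xp (a point): Top of the orange sprung catch on the +x side of the box, 47 mm above the bench: a rounded head 9 mm thick and 35 mm long that juts 1.7 mm in over the box's outside face. It gives way outwards and snaps over the cover's edge when about 6 to 10 N push down on that side; pressing one side fully home before the others may take up to 21 N.
- catch_xm (a point): Top of the orange sprung catch on the -x side of the box, 47 mm above the bench: a rounded head 9 mm thick and 35 mm long that juts 1.7 mm in over the box's outside face. It gives way outwards and snaps over the cover's edge when about 6 to 10 N push down on that side; pressing one side fully home before the others may take up to 21 N.
- catch_yp (a point): Top of the orange sprung catch on the +y side of the box, 47 mm above the bench: a rounded head 9 mm thick and 35 mm long that juts 1.7 mm in over the box's outside face. It gives way outwards and snaps over the cover's edge when about 6 to 10 N push down on that side; pressing one side fully home before the others may take up to 21 N.
- catch_ym (a point): Top of the orange sprung catch on the -y side of the box, 47 mm above the bench: a rounded head 9 mm thick and 35 mm long that juts 1.7 mm in over the box's outside face. It gives way outwards and snaps over the cover's edge when about 6 to 10 N push down on that side; pressing one side fully home before the others may take up to 21 N.
- press_xp (a point): White press mark, 14 mm across, on the blue cover's raised panel (its top face) near the middle of its +x (short side), 41 mm from the cover's centre. With this side snapped home the mark is 44 mm above the bench; unsnapped about 54 mm.
- press_xm (a point): White press mark, 14 mm across, on the blue cover's raised panel (its top face) near the middle of its -x (short side), 41 mm from the cover's centre. With this side snapped home the mark is 44 mm above the bench; unsnapped about 54 mm.
- press_yp (a point): White press mark, 14 mm across, on the blue cover's raised panel (its top face) near the middle of its +y (long side), 30 mm from the cover's centre. With this side snapped home the mark is 44 mm above the bench; unsnapped about 54 mm.
- press_ym (a point): White press mark, 14 mm across, on the blue cover's raised panel (its top face) near the middle of its -y (long side), 30 mm from the cover's centre. With this side snapped home the mark is 44 mm above the bench; unsnapped about 54 mm.
- relay0_mid (a point): Yellow relay module, a bar 18 x 36 x 18 mm (y the long way) with a white square on top, lying flat on the bench; may be absent. Point at its centre, 9 mm above its underside; lying in a bay of the fitted plate this is 19 mm above the bench, its long side parallel to the box's y. 40 g.
- relay1_mid (a point): Yellow relay module, a bar 18 x 36 x 18 mm (y the long way) with a white square on top, lying flat on the bench; may be absent. Point at its centre, 9 mm above its underside; lying in a bay of the fitted plate this is 19 mm above the bench, its long side parallel to the box's y. 40 g.
- relay2_mid (a point): Yellow relay module, a bar 18 x 36 x 18 mm (y the long way) with a white square on top, lying flat on the bench; may be absent. Point at its centre, 9 mm above its underside; lying in a bay of the fitted plate this is 19 mm above the bench, its long side parallel to the box's y. 40 g.
- relay3_mid (a point): Yellow relay module, a bar 18 x 36 x 18 mm (y the long way) with a white square on top, lying flat on the bench; may be absent. Point at its centre, 9 mm above its underside; lying in a bay of the fitted plate this is 19 mm above the bench, its long side parallel to the box's y. 40 g.
There are look-alikes about, which are no part of the job. There is more than one size of the cover; the job needs the larger.

How it is judged (in metres and radians):
On the way, in this order (a step that is already met when the one before it is completed fails the run):
1. the plate lies flat on the box floor, both pins through it (x of plate_grip in the frame of box between -0.003 and 0.003 m and y of plate_grip in the frame of box between -0.003 and 0.003 m and z of plate_grip in the frame of box below 0.0228 m and angle between plate_grip's own z axis and vertical below 0.05 rad and angle between the x axis of plate_grip and the x axis of box, either way round below 0.08 rad), for 0.2 s.
2. every relay lies flat in a bay of the fitted plate (all of step 1 and x of relay0_mid in the frame of box between -0.056 and 0.056 m and y of relay0_mid in the frame of box between -0.022 and 0.022 m and z of relay0_mid in the frame of box between 0.016 and 0.0218 m and angle between the y axis of each of relay0_mid, relay1_mid, relay2_mid, relay3_mid and the y axis of box, either way round below 0.2 rad and x of relay1_mid in the frame of box between -0.056 and 0.056 m and y of relay1_mid in the frame of box between -0.022 and 0.022 m and z of relay1_mid in the frame of box between 0.016 and 0.0218 m and x of relay2_mid in the frame of box between -0.056 and 0.056 m and y of relay2_mid in the frame of box between -0.022 and 0.022 m and z of relay2_mid in the frame of box between 0.016 and 0.0218 m and x of relay3_mid in the frame of box between -0.056 and 0.056 m and y of relay3_mid in the frame of box between -0.022 and 0.022 m and z of relay3_mid in the frame of box between 0.016 and 0.0218 m), for 0.2 s.
3. the cover is snapped home along all four sides (z of press_xp in the frame of box between 0.041 and 0.0462 m and z of press_xm in the frame of box between 0.041 and 0.0462 m and z of press_yp in the frame of box between 0.041 and 0.0462 m and z of press_ym in the frame of box between 0.041 and 0.0462 m and x of cover_grip in the frame of box between -0.004 and 0.004 m and y of cover_grip in the frame of box between -0.004 and 0.004 m), for 0.2 s.
At the end, for the whole second after the job is handed in: Plate central within 3 mm, flat on the floor within 1.8 mm; every relay flat on the plate between dividers (centre 16 to 21.8 mm up, within 22 mm of mid-length, aligned within 0.2 rad); all four press marks 41 to 46.2 mm up, cover central within 4 mm (all of step 2 and all of step 3); the robot touches nothing.
It fails at once if the tape roll or the pot is shoved aside by more than 4 cm (distance of any of tape_mid, pot_mid from where it was at the start of the episode above 0.04 m).
Of relay0, relay1, relay2, relay3 only 2 to 4 are there at a start; the rules pass over those that are not, and their reading is None.
At some moment in a run one of cover may be knocked a few centimetres aside while the robot is not near it.
Once in a run the grip may slacken for a moment while it holds something.
It also fails if it takes over 208 s, if anything falls off the work surface, if the arm or the gripper's body presses on something with over 40 N, if the wrist force passes 120 N, or if a joint passes its speed limit or range.

## Working session

There is one attempt and no reset: what is moved stays moved. The work goes in short steps, Python scripts to look and compute and a tool call to move; the robot and the scene stay as the last step left them, time stands still between calls to the robot, and variables do not carry over. Pictures are saved under pics/ and viewed, at most 14 in all, crops included, and the job is handed in when it is done.

Besides the shell and the picture viewer there is one more tool, called after "Request:" by a JSON object that holds its "api" and its "payload". step_arm: Moves the arm, as the interface text tells. Its arguments: {"type":"object","properties":{"motion":{"type":"array","items":{"type":"object","properties":{"dr":{"type":"array","items":{"type":"number"}},"slide":{"type":"array","items":{"type":"number"}},"jaw":{"type":"number"}}}}},"required":["motion"]}

```bash
mkdir -p pics; cat > h.py <<'E'
import numpy as np, cv2
from scipy.spatial.transform import Rotation as R
from bench import arm, optics
def snap(cam,name,crop=None,scale=1):
    s=arm.read_state(); im=optics.get_image(cam)
    np.save('pics/%s.npy'%name,im)
    np.savez('pics/%s_pose.npz'%name,p=s['position'],q=s['ee_rot'])
    o=im if crop is None else im[crop[1]:crop[3],crop[0]:crop[2]]
    if scale!=1:o=cv2.resize(o,None,fx=scale,fy=scale,interpolation=cv2.INTER_CUBIC)
    cv2.imwrite('pics/%s.png'%name,o); return im
def camT(cam,name=None):
    i=optics.camera_info(cam); K=np.array(i['camera_matrix'])
    if 'view' in i: V=np.array(i['view'])
    else:
        d=np.load('pics/%s_pose.npz'%name); T=np.eye(4);T[:3,:3]=R.from_quat(d['q']).as_matrix();T[:3,3]=d['p']
        V=np.linalg.inv(T@np.array(i['T_tool_cam']))
    return K,V,i
def und(K,i,uv):
    D=i.get('distortion',i.get('dist_coeffs'))
    D=None if D is None else np.array(D,float)
    return cv2.undistortPoints(np.array(uv,float).reshape(-1,1,2),K,D).reshape(-1,2)
def pix2w(cam,uv,z,name=None):
    "pixels -> world at height z (scalar or list)"
    K,V,i=camT(cam,name); n=und(K,i,uv); C=np.linalg.inv(V); o=C[:3,3]
    d=np.c_[n[:,0],-n[:,1],-np.ones(len(n))]@C[:3,:3].T
    t=(np.broadcast_to(z,len(n))-o[2])/d[:,2]
    return o+d*t[:,None]
def w2pix(cam,P,name=None):
    K,V,i=camT(cam,name); P=np.atleast_2d(P); c=P@V[:3,:3].T+V[:3,3]
    D=i.get('distortion',i.get('dist_coeffs'))
    return cv2.projectPoints(c*[1,-1,-1],np.zeros(3),np.zeros(3),K,None if D is None else np.array(D,float))[0].reshape(-1,2)
E
python3 - <<'E'
from h import *
np.set_printoptions(precision=3,suppress=True)
print(arm.read_state())
for c in ('scene','top','wrist'):
    i=optics.camera_info(c); print(c,i)
    snap(c,c+'0')
a=cv2.imread('pics/top0.png'); cv2.imwrite('pics/top0b.png',cv2.resize(a,(800,600),interpolation=cv2.INTER_CUBIC))
E
```

```text
{'clock': 0.0, 'joints': array([-0.942,  0.386,  0.007, -0.   , -1.194, -0.259]), 'joint_vel': array([ 0.001,  0.   ,  0.   ,  0.   , -0.001,  0.001]), 'joint_efforts': array([  0.   , -39.229,  18.84 ,   4.186,  -0.005,   0.   ]), 'position': array([ 225.706, -582.204,  230.213]), 'ee_rot': array([-0.184,  0.983,  0.001, -0.   ]), 'contact_force': array([-0.202,  0.237, -0.109]), 'wrist_torque': array([ 0.023, -0.008, -0.003]), 'grasp_force': 0.0, 'gripper_width': 85.3368322199738}
scene {'camera_matrix': array([[457.367,   0.   , 287.783],
       [  0.   , 457.367, 204.815],
       [  0.   ,   0.   ,   1.   ]]), 'view': array([[  -0.688,   -0.726,    0.003,  442.892],
       [   0.477,   -0.45 ,    0.755, -346.71 ],
       [  -0.547,    0.521,    0.656, -868.132],
       [   0.   ,    0.   ,    0.   ,    1.   ]])}
top {'camera_matrix': array([[517.368,   0.   , 278.104],
       [  0.   , 517.368, 208.335],
       [  0.   ,   0.   ,   1.   ]]), 'view': array([[   -0.021,    -1.   ,     0.009,    33.552],
       [    0.998,    -0.02 ,     0.061,  -609.259],
       [   -0.061,     0.011,     0.998, -1759.057],
       [    0.   ,     0.   ,     0.   ,     1.   ]])}
wrist {'camera_matrix': array([[341.252,   0.   , 278.013],
       [  0.   , 341.252, 205.633],
       [  0.   ,   0.   ,   1.   ]]), 'T_tool_cam': array([[  -0.   ,    0.964,    0.264,   66.549],
       [   1.   ,    0.   ,    0.   ,   -0.078],
       [   0.   ,    0.264,   -0.964, -142.83 ],
       [   0.   ,    0.   ,    0.   ,    1.   ]])}
```

View pics/top0b.png

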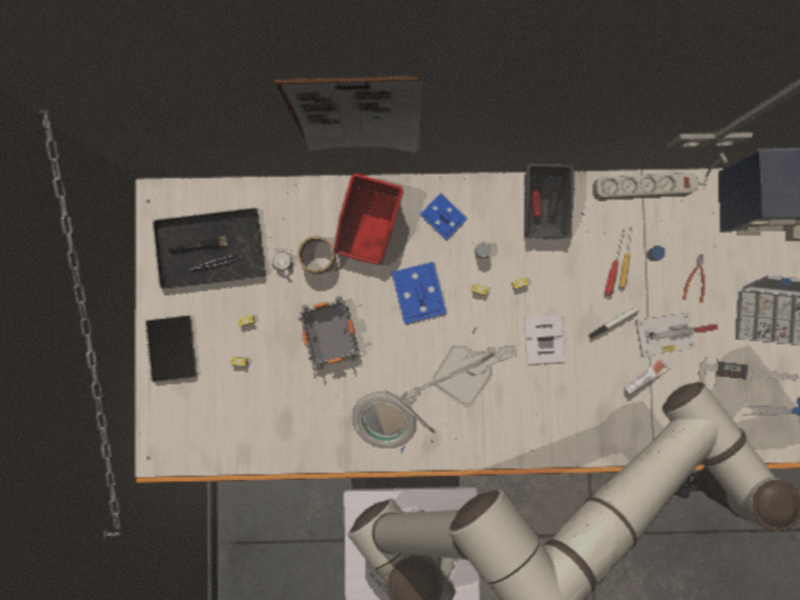

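View pics/scene0.png

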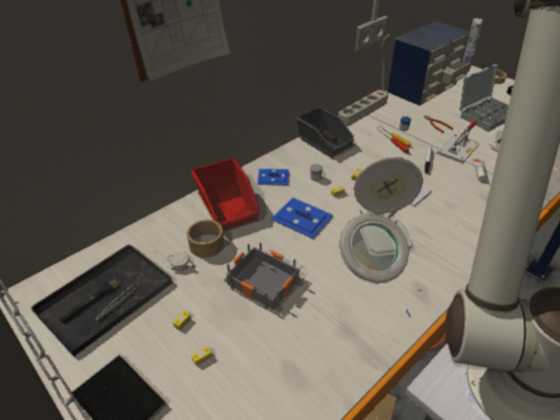

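The top view (800 px) shows the box at (330,337), the large cover at (418,292) and a small decoy cover at (444,216). Relays are at (247,322), (239,362), (481,290) and (520,284), the plate at (545,340), and the pot at (484,250). The brown round thing is at (318,255), and a magnifier lamp stands at (385–510,350–420).

```bash
python3 - <<'E'
from h import *
np.set_printoptions(precision=1,suppress=True)
pts={'box':(330,337,36),'cover':(418,292,15),'small':(444,216,10),'r_a':(247,322,18),'r_b':(239,362,18),'r_c':(481,290,18),'r_d':(520,284,18),'plate':(545,340,5),'pot':(484,250,39),'tape':(318,255,48),'red':(370,220,50),'lampbase':(465,375,0),'lampring':(385,418,100)}
for k,(u,v,z) in pts.items(): 
    p=pix2w('top',[(u*.7,v*.7)],z); print(k,p[0],np.hypot(*p[0,:2]).round(),w2pix('scene',p)[0])
def tri(a,b):
    A=[]
    for cam,uv in (('top',a),('scene',b)):
        K,V,i=camT(cam); n=und(K,i,[uv])[0]; 
        A+= [V[0]+n[0]*V[2], -V[1]+n[1]*V[2]]
    X=np.linalg.svd(np.array(A))[2][-1]; return X[:3]/X[3]
for a,b in (((385,418),(374,247)),((385,418),(388,185)),((503,352),(374,247))): print(tri(np.array(a)*.7,b), )
a=cv2.imread('pics/top0.png')[160:330,140:420]; b=cv2.imread('pics/scene0.png')[120:330,160:440]
cv2.imwrite('pics/c1.png',cv2.resize(np.vstack([a,b]),(800-160,868-290+2),interpolation=cv2.INTER_CUBIC))
E
```

```text
box [518.5 182.7  36. ] 550.0 [267.3 273.1]
cover [622.6 -29.2  15. ] 623.0 [301.3 214.3]
small [807.  -96.9  10. ] 813.0 [273.6 174.5]
r_a [558.7 382.3  18. ] 677.0 [183.8 318.1]
r_b [463.5 402.1  18. ] 614.0 [202.5 353.6]
r_c [ 624.1 -181.    18. ] 650.0 [339.1 188.5]
r_d [ 636.7 -275.6   18. ] 694.0 [357.3 172.7]
plate [ 500.7 -334.3    5. ] 602.0 [406.6 188.6]
pot [ 718.3 -188.3   39. ] 743.0 [317.1 167. ]
tape [713.  207.1  48. ] 743.0 [206.9 230.7]
red [794.   82.3  50. ] 798.0 [227.  192.5]
lampbase [ 420.3 -138.9    0. ] 443.0 [387.2 237.5]
lampring [331.6  55.5 100. ] 336.0 [371.5 270.9]
[337.6  54.4 166.5]
[345.7  48.2 318.2]
[ 491.7 -245.4 -168.1]
```

View pics/c1.png

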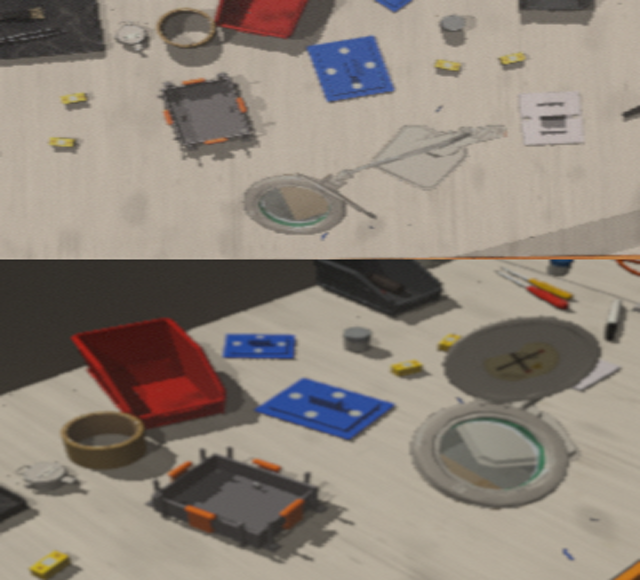

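```bash
cat >> h.py <<'E'
def go(x,y,z,psi):
    "slide (mm, tool axes) and dr (8 deg units) from measured pose to x,y,z, tool x azimuth psi deg, pointing down"
    s=arm.read_state(); A=R.from_quat(s['ee_rot']); c,d=np.cos(np.radians(psi)),np.sin(np.radians(psi))
    B=R.from_matrix(np.array([[c,d,0],[d,-c,0],[0,0,-1]]))
    sl=A.inv().apply(np.array([x,y,z])-s['position']); dr=np.degrees((A.inv()*B).as_rotvec())/8
    print('slide',sl.round(1),'dr',dr.round(3),'| clk %.2f'%s['clock'],'pos',s['position'].round(1),'psi %.1f'%np.degrees(np.arctan2(A.as_matrix()[1,0],A.as_matrix()[0,0])),'w %.1f gf %.1f'%(s['gripper_width'],s['grasp_force']),'F',s['contact_force'].round(1),'j',s['joints'].round(2))
E
python3 -c "
from h import *
go(500,-390,250,-90)"
```

```text
slide [-325.3   80.3  -19.4] dr [ 1.100e-02  6.000e-03 -8.603e+00] | clk 0.15 pos [ 225.7 -582.4  230.5] psi -158.8 w 85.3 gf 0.0 F [ 0.1  0.2 -0.4] j [-0.94  0.39  0.01 -0.   -1.19 -0.26]
```

Request:
{"api": "step_arm", "payload": {"motion": [{"slide": [-40, 10, -3], "dr": [0, 0, -1.1], "jaw": 85}, {"slide": [-81, 20, -6], "dr": [0, 0, -2.2], "jaw": 85}, {"slide": [-122, 30, -9], "dr": [0, 0, -3.3], "jaw": 85}, {"slide": [-163, 40, -12], "dr": [0, 0, -4.4], "jaw": 85}, {"slide": [-204, 50, -14], "dr": [0, 0, -5.5], "jaw": 85}, {"slide": [-245, 60, -16], "dr": [0, 0, -6.6], "jaw": 85}, {"slide": [-285, 70, -18], "dr": [0, 0, -7.6], "jaw": 85}, {"slide": [-325, 80, -20], "dr": [0, 0, -8.6], "jaw": 85}]}}

```text
clock: 1.15
position: [500.9, -389.6, 251.0]
ee_rot: [0.709, -0.706, -0.0, 0.0]
contact_force: [0.3, -0.7, 0.2]
gripper_width: 84.9
grasp_force: 0.0
```

```bash
python3 -c "
from h import *
go(500,-390,250,-90)
snap('wrist','w1',scale=1.4)"
```

```text
slide [0.4 0.9 1. ] dr [0.004 0.003 0.032] | clk 1.15 pos [ 500.9 -389.6  251. ] psi -89.7 w 84.9 gf 0.0 F [ 0.3 -0.7  0.2] j [-0.41  0.39  0.07 -0.   -1.25  0.41]
```

View pics/w1.png

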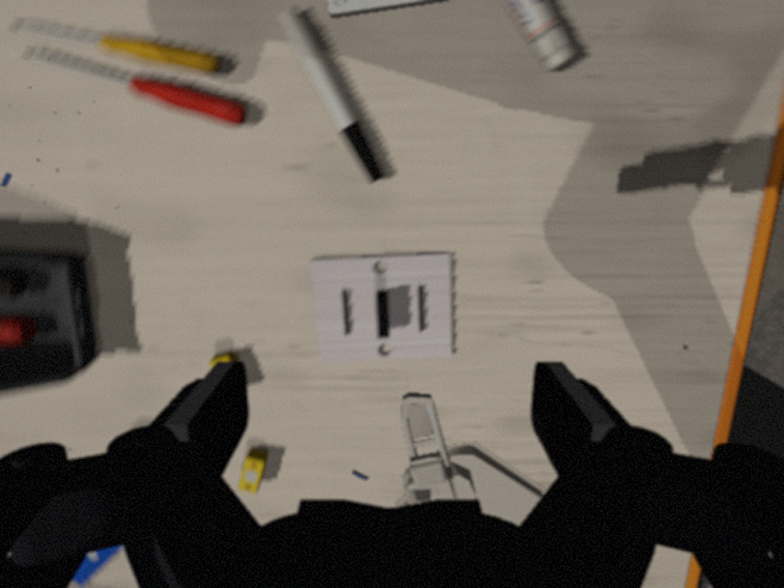

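The wrist view (1.4x) shows the plate with corners (312,258), (453,253), (455,354) and (320,359). Its holes are at (379,267) and (384,350), and the rib top runs (383,290)–(383,338). The lamp arm's tip is at (417,398).

```bash
python3 - <<'E'
from h import *
np.set_printoptions(precision=1,suppress=True)
P=lambda u,z:pix2w('wrist',np.array(u)/1.4,z,'w1')
c=P([(312,258),(453,253),(455,354),(320,359)],5); print(c, c.mean(0)); h=P([(379,267),(384,350)],5); print(h,h.mean(0),np.linalg.norm(h[0]-h[1])); print(np.degrees(np.arctan2(*(h[1]-h[0])[[1,0]])))
print(P([(383,290),(383,338)],27))
A=[]
for cam,uv,n in (('top',(357,245),None),('wrist',(298,285),'w1')):
    K,V,i=camT(cam,n); q=und(K,i,[uv])[0]; A+=[V[0]+q[0]*V[2],-V[1]+q[1]*V[2]]
X=np.linalg.svd(np.array(A))[2][-1]; X=X[:3]/X[3]; print('lamp tip',X,w2pix('top',X),w2pix('wrist',X,'w1'))
E
```

```text
[[ 565.1 -375.2    5. ]
 [ 448.2 -379.8    5. ]
 [ 442.9 -289.7    5. ]
 [ 561.5 -284.6    5. ]] [ 504.4 -332.3    5. ]
[[ 509.5 -367.7    5. ]
 [ 505.2 -293.3    5. ]] [ 507.4 -330.5    5. ] 74.55892461639098
93.27732684939933
[[ 505.9 -354.    27. ]
 [ 505.9 -313.1   27. ]]
lamp tip [ 477.  -248.2    9.4] [[357.  245.4]] [[296.8 285.1]]
```

```bash
python3 -c "
from h import *
go(505.5,-332,70,-87.3)"
```

```text
slide [-55.4  -1.2 180.9] dr [-0.011  0.001 -0.255] | clk 1.20 pos [ 504.7 -387.4  250.9] psi -89.3 w 85.0 gf 0.0 F [ 1.4 -0.8  0. ] j [-0.4   0.39  0.07 -0.   -1.25  0.41]
```

```bash
python3 -c "
from h import *
go(505.5,-332,70,-87.3)
optics.camera_info('top')
optics.get_image('top')
go(505.5,-332,70,-87.3)
optics.get_image('top')
go(505.5,-332,70,-87.3)"
```

```text
slide [-55.4  -1.2 180.9] dr [-0.011  0.001 -0.255] | clk 1.20 pos [ 504.7 -387.4  250.9] psi -89.3 w 85.0 gf 0.0 F [ 1.4 -0.8  0. ] j [-0.4   0.39  0.07 -0.   -1.25  0.41]
slide [-56.4  -3.  180.7] dr [-0.001  0.003 -0.3  ] | clk 1.25 pos [ 502.8 -388.5  250.7] psi -89.7 w 84.7 gf 0.0 F [-0.9  0.4 -0.1] j [-0.4   0.39  0.07 -0.   -1.25  0.41]
slide [-57.2  -4.5 180.6] dr [ 0.006  0.005 -0.323] | clk 1.30 pos [ 501.3 -389.3  250.6] psi -89.9 w 84.7 gf 0.0 F [-0.4  0.   0.5] j [-0.41  0.39  0.07 -0.   -1.25  0.41]
```

Request:
{"api": "step_arm", "payload": {"motion": [{"slide": [-11, -1, 36], "dr": [0, 0, -0.1], "jaw": 30}, {"slide": [-22, -2, 72], "dr": [0, 0, -0.2], "jaw": 30}, {"slide": [-33, -3, 108], "dr": [0, 0, -0.3], "jaw": 30}, {"slide": [-44, -4, 140], "dr": [0, 0, -0.32], "jaw": 30}, {"slide": [-52, -4.5, 165], "dr": [0, 0, -0.32], "jaw": 30}, {"slide": [-57, -4.5, 180], "dr": [0, 0, -0.32], "jaw": 30}, {"slide": [-57, -4.5, 180], "dr": [0, 0, -0.32], "jaw": 30}, {"slide": [-57, -4.5, 180], "dr": [0, 0, -0.32], "jaw": 30}]}}

```text
clock: 2.3
position: [505.2, -334.4, 72.4]
ee_rot: [0.723, -0.691, 0.001, -0.0]
contact_force: [0.1, 0.8, -0.8]
gripper_width: 30.1
grasp_force: 0.0
```

```bash
python3 -c "
from h import *
go(505.5,-332,12,-87.3)
snap('wrist','w2',crop=(120,60,440,300),scale=2.4)"
```

```text
slide [-2.5 -0.3 60.4] dr [-0.013 -0.008 -0.022] | clk 2.30 pos [ 505.2 -334.4   72.4] psi -87.5 w 30.1 gf 0.0 F [ 0.1  0.8 -0.8] j [-0.32  0.5  -0.24  0.   -0.83  0.36]
```

View pics/w2.png

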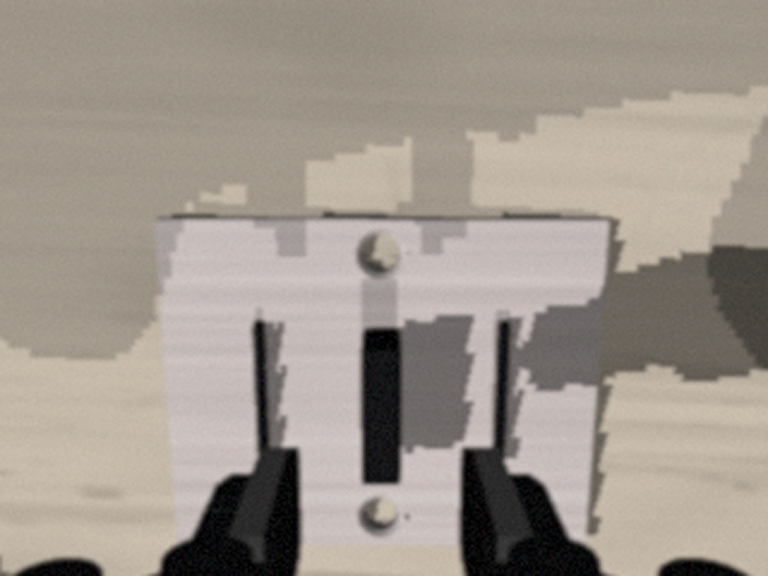

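The rib is at x≈382 (rows 328–484), centred between the finger inner edges (299 and 462). The holes are at (379,254) and (379,515).

```bash
python3 -c "
from h import *
np.set_printoptions(precision=1,suppress=True)
f=lambda l,z:pix2w('wrist',np.array(l)/2.4+[120,60],z,'w2')
a=f([(381,328),(382,484)],27);print(a,a.mean(0))
a=f([(379,254),(379,515)],5);print(a,a.mean(0)); print(f([(157,217),(611,217)],5))
go(505.5,-332,12,-87.3)"
```

```text
[[ 506.1 -355.    27. ]
 [ 504.1 -315.    27. ]] [ 505.1 -335.    27. ]
[[ 507.2 -369.2    5. ]
 [ 504.  -295.4    5. ]] [ 505.6 -332.3    5. ]
[[ 564.2 -376.2    5. ]
 [ 448.6 -381.3    5. ]]
slide [-2.5 -0.2 60.6] dr [-0. -0. -0.] | clk 2.35 pos [ 505.2 -334.4   72.6] psi -87.5 w 30.5 gf 0.0 F [0.  0.3 0.4] j [-0.3  0.5 -0.2  0.  -0.8  0.4]
```

Request:
{"api": "step_arm", "payload": {"motion": [{"slide": [-1, 0, 20], "dr": [0, 0, 0], "jaw": 30}, {"slide": [-1.5, 0, 40], "dr": [0, 0, 0], "jaw": 30}, {"slide": [-1.5, 0, 55], "dr": [0, 0, 0], "jaw": 30}, {"slide": [-1.5, 0, 60], "dr": [0, 0, 0], "jaw": 30}, {"slide": [-1.5, 0, 60], "dr": [0, 0, 0], "jaw": 0}, {"slide": [-1.5, 0, 60], "dr": [0, 0, 0], "jaw": 0}, {"slide": [-1.5, 0, 60], "dr": [0, 0, 0], "jaw": 0}, {"slide": [-1.5, 0, 60], "dr": [0, 0, 0], "jaw": 0}]}}

```text
clock: 3.35
position: [504.9, -332.3, 11.9]
ee_rot: [0.723, -0.691, 0.001, -0.0]
contact_force: [0.0, -0.1, 0.4]
gripper_width: 8.3
grasp_force: 60.9
```

Request:
{"api": "step_arm", "payload": {"motion": [{"slide": [0, 0, 0], "dr": [0, 0, 0], "jaw": 0}, {"slide": [0, 0, -10], "dr": [0, 0, 0], "jaw": 0}, {"slide": [0, 0, -30], "dr": [0, 0, 0], "jaw": 0}, {"slide": [0, 0, -55], "dr": [0, 0, 0], "jaw": 0}, {"slide": [0, 0, -85], "dr": [0, 0, 0], "jaw": 0}, {"slide": [0, 0, -120], "dr": [0, 0, 0], "jaw": 0}, {"slide": [0, 0, -160], "dr": [0, 0, 0], "jaw": 0}, {"slide": [0, 0, -195], "dr": [0, 0, 0], "jaw": 0}]}}

```text
clock: 4.35
position: [504.2, -332.0, 208.2]
ee_rot: [0.723, -0.691, 0.0, -0.0]
contact_force: [0.3, 0.8, -1.3]
gripper_width: 8.8
grasp_force: 60.6
```

```bash
python3 -c "
from h import *
go(560,60,240,-87.3)"
```

```text
slide [-389.2  -73.2  -31.8] dr [-0.004 -0.    -0.02 ] | clk 4.35 pos [ 504.2 -332.   208.2] psi -87.5 w 8.8 gf 60.6 F [ 0.3  0.8 -1.3] j [-0.31  0.37 -0.08 -0.   -1.12  0.36]
```

Request:
{"api": "step_arm", "payload": {"motion": [{"slide": [-49, -9, -4], "dr": [0, 0, 0], "jaw": 0}, {"slide": [-98, -18, -8], "dr": [0, 0, 0], "jaw": 0}, {"slide": [-147, -28, -12], "dr": [0, 0, 0], "jaw": 0}, {"slide": [-196, -37, -16], "dr": [0, 0, 0], "jaw": 0}, {"slide": [-245, -46, -20], "dr": [0, 0, 0], "jaw": 0}, {"slide": [-294, -55, -24], "dr": [0, 0, 0], "jaw": 0}, {"slide": [-343, -64, -28], "dr": [0, 0, 0], "jaw": 0}, {"slide": [-389, -73, -32], "dr": [0, 0, 0], "jaw": 0}]}}

```text
clock: 5.35
position: [559.6, 61.3, 238.8]
ee_rot: [0.723, -0.691, -0.0, -0.0]
contact_force: [1.6, 0.1, -1.8]
gripper_width: 8.1
grasp_force: 60.6
```

```bash
python3 -c "
from h import *
go(520,290,240,-80)"
```

```text
slide [-230.2   29.4   -1.1] dr [ 0.001  0.002 -0.929] | clk 5.35 pos [559.6  61.3 238.8] psi -87.4 w 8.1 gf 60.6 F [ 1.6  0.1 -1.8] j [ 0.4   0.27 -0.14 -0.   -1.16 -0.35]
```

Request:
{"api": "step_arm", "payload": {"motion": [{"slide": [-45, 6, 0], "dr": [0, 0, -0.2], "jaw": 0}, {"slide": [-90, 12, 0], "dr": [0, 0, -0.4], "jaw": 0}, {"slide": [-135, 18, 0], "dr": [0, 0, -0.6], "jaw": 0}, {"slide": [-175, 23, 0], "dr": [0, 0, -0.8], "jaw": 0}, {"slide": [-210, 27, 0], "dr": [0, 0, -0.9], "jaw": 0}, {"slide": [-230, 29.5, 0], "dr": [0, 0, -0.93], "jaw": 0}, {"slide": [-230, 29.5, 0], "dr": [0, 0, -0.93], "jaw": 0}, {"slide": [-230, 29.5, 0], "dr": [0, 0, -0.93], "jaw": 0}]}}

```text
clock: 6.35
position: [520.3, 287.3, 238.3]
ee_rot: [0.766, -0.643, -0.0, 0.0]
contact_force: [-0.1, 0.4, -1.3]
gripper_width: 8.2
grasp_force: 60.6
```

```bash
python3 -c "
from h import *
go(520,290,240,-80)
snap('wrist','w3',scale=1.4)
go(520,290,240,-80)"
```

```text
slide [-2.7 -0.1 -1.7] dr [ 0.004 -0.003 -0.007] | clk 6.35 pos [520.3 287.3 238.3] psi -80.1 w 8.2 gf 60.6 F [-0.1  0.4 -1.3] j [ 0.78  0.33 -0.06  0.   -1.18 -0.6 ]
slide [-2.9 -0.  -1.6] dr [ 0.002 -0.002 -0.01 ] | clk 6.40 pos [520.5 287.1 238.4] psi -80.1 w 8.2 gf 60.6 F [ 0.1  0.4 -0.9] j [ 0.78  0.33 -0.06  0.   -1.18 -0.6 ]
```

View pics/w3.png

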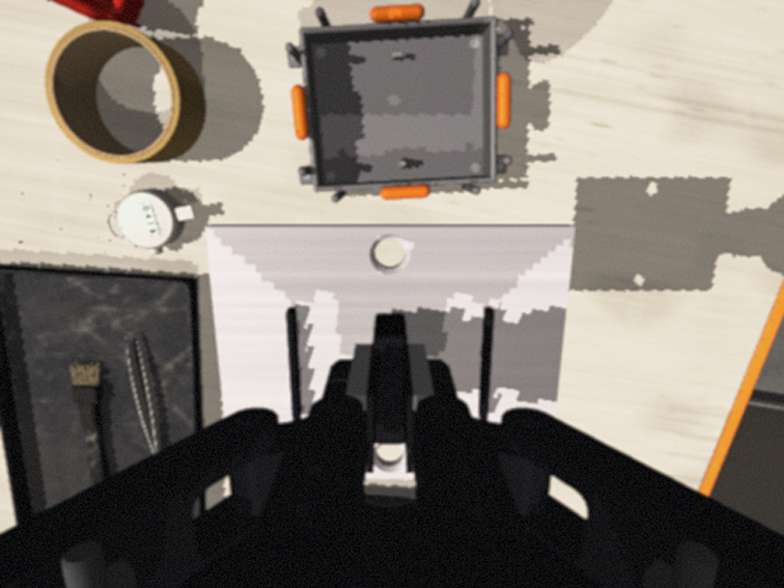

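The wrist view (1.4x) shows the box clearly: catches near (397,12), (300,112), (503,100) and (405,192), and pins near (402,57) and (410,163). The held plate's near hole is at (390,252). I enlarge the box.

```bash
python3 -c "
import cv2
from h import *
im=np.load('pics/w3.npy')[0:150,195:395]
cv2.imwrite('pics/w3c.png',cv2.resize(im,(800,600),interpolation=cv2.INTER_CUBIC))"
```

```text
(no output)
```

View pics/w3c.png

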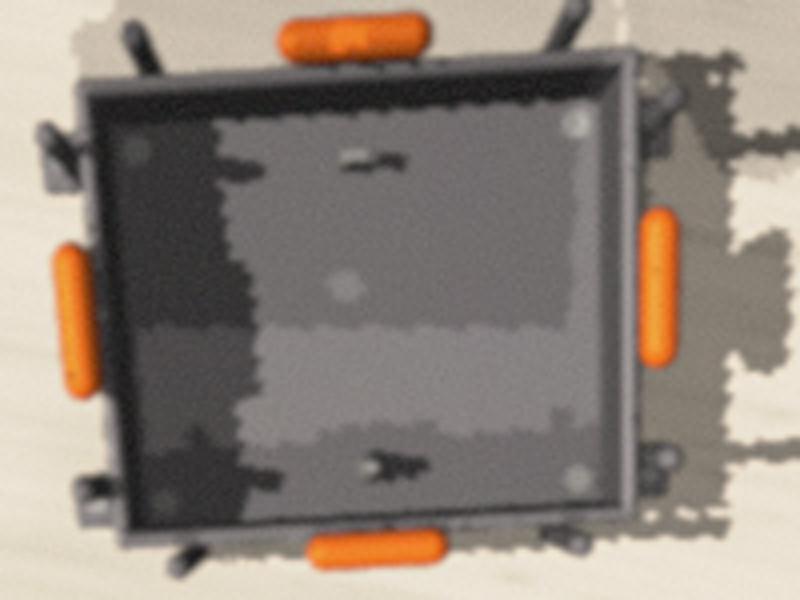

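In the crop, the rim outer corners are (80,85), (635,50), (632,512) and (125,545). The diamond pin is at (355,158) and the round pin tip at (370,466). The catches are at (355,37), (77,322), (658,287) and (377,548).

```bash
python3 -c "
from h import *
np.set_printoptions(precision=1,suppress=True)
f=lambda l,z:pix2w('wrist',np.array(l)/4+[195,0],z,'w3')
a=f([(80,85),(635,50),(632,512),(125,545)],36);print(a,a.mean(0)); e=a-np.roll(a,1,0);print(np.linalg.norm(e,axis=1),np.degrees(np.arctan2(e[:,1],e[:,0])))
a=f([(355,158),(370,466)],[17,20.5]);print(a,a.mean(0),a[1]-a[0],np.degrees(np.arctan2(*(a[1]-a[0])[[1,0]])))
a=f([(355,37),(377,548),(77,322),(658,287)],45);print(a,a.mean(0),a[:2].mean(0),a[2:].mean(0))
d=[a[1]-a[0],a[2]-a[3]];print(np.linalg.norm(d,axis=1),[np.degrees(np.arctan2(q[1],q[0])) for q in d])
# held plate: hole, near edge
g=lambda l,z:pix2w('wrist',np.array(l)/1.4,z,'w3')
s=238.3-12+5
b=g([(390,252),(207,228),(573,226)],s);print(b,np.degrees(np.arctan2(*(b[1]-b[2])[[1,0]])))
"
```

```text
[[602.6 152.5  36. ]
 [479.4 123.7  36. ]
 [456.5 223.6  36. ]
 [578.7 253.1  36. ]] [529.3 188.2  36. ]
[103.3 126.5 102.5 125.7] [ -76.7 -166.8  102.9   13.6]
[[538.3 153.2  17. ]
 [521.8 224.1  20.5]] [530.1 188.6  18.8] [-16.6  70.9   3.5] 103.15245355404333
[[542.2 134.4  45. ]
 [517.4 242.5  45. ]
 [595.3 203.8  45. ]
 [464.2 173.1  45. ]] [529.8 188.4  45. ] [529.8 188.4  45. ] [529.8 188.5  45. ]
[110.9 134.6] [np.float64(102.93208583343386), np.float64(13.170373865992808)]
[[527.  250.2 231.3]
 [585.  252.6 231.3]
 [471.8 232.1 231.3]] 10.231631424096728
```

```bash
python3 -c "
from h import *
go(529.7,189.1,100,-77)"
```

```text
slide [ 98.1   7.8 138.4] dr [ 0.003 -0.002 -0.385] | clk 6.40 pos [520.5 287.1 238.4] psi -80.1 w 8.2 gf 60.6 F [ 0.1  0.4 -0.9] j [ 0.78  0.33 -0.06  0.   -1.18 -0.6 ]
```

Request:
{"api": "step_arm", "payload": {"motion": [{"slide": [25, 2, 15], "dr": [0, 0, -0.1], "jaw": 0}, {"slide": [50, 4, 35], "dr": [0, 0, -0.2], "jaw": 0}, {"slide": [75, 6, 65], "dr": [0, 0, -0.3], "jaw": 0}, {"slide": [92, 7.5, 95], "dr": [0, 0, -0.38], "jaw": 0}, {"slide": [98, 8, 125], "dr": [0, 0, -0.38], "jaw": 0}, {"slide": [98, 8, 138], "dr": [0, 0, -0.38], "jaw": 0}, {"slide": [98, 8, 138], "dr": [0, 0, -0.38], "jaw": 0}, {"slide": [98, 8, 138], "dr": [0, 0, -0.38], "jaw": 0}]}}

```text
clock: 7.4
position: [530.5, 190.9, 101.6]
ee_rot: [0.783, -0.622, 0.001, -0.001]
contact_force: [-0.3, -0.8, -1.0]
gripper_width: 8.4
grasp_force: 60.5
```

```bash
python3 -c "
from h import *
go(529.7,189.1,45,-77)
snap('wrist','w4',scale=1.4)
go(529.7,189.1,45,-77)"
```

```text
slide [ 1.6  1.3 56.6] dr [-0.019  0.005  0.007] | clk 7.40 pos [530.5 190.9 101.6] psi -76.9 w 8.4 gf 60.5 F [-0.3 -0.8 -1. ] j [ 0.63  0.41 -0.32  0.   -0.84 -0.41]
slide [ 1.7  1.3 56.7] dr [-0.02   0.006  0.008] | clk 7.45 pos [530.4 191.  101.7] psi -76.9 w 8.1 gf 60.5 F [-0.   0.7 -1.2] j [ 0.63  0.41 -0.32  0.   -0.84 -0.41]
```

View pics/w4.png

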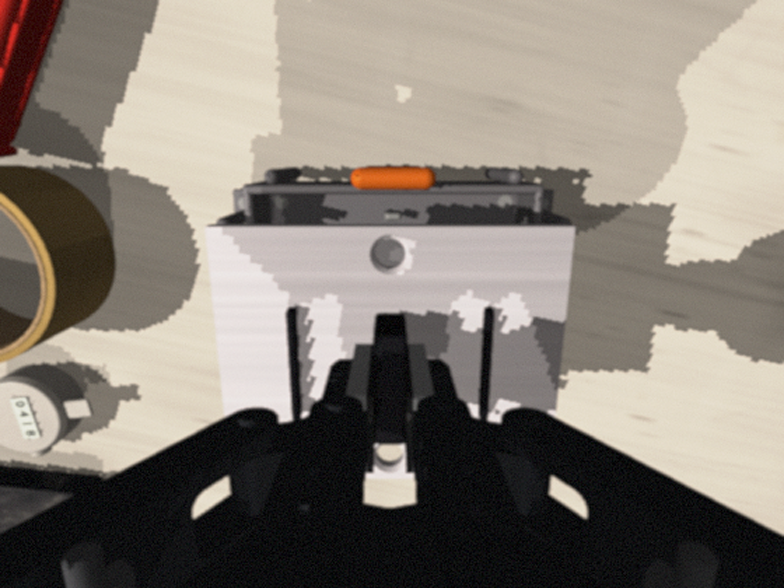

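The plate edge runs (207,226)–(574,226) and its near hole is at (389,253). The -y catch is at (392,178), and the diamond pin peeks out at (400,214).

```bash
python3 -c "
from h import *
np.set_printoptions(precision=1,suppress=True)
g=lambda l,z:pix2w('wrist',np.array(l)/1.4,z,'w4')
print(g([(392,178)],45),g([(242,186),(545,183)],36))
from h import w2pix
th=np.radians(13.1);Rb=np.array([[np.cos(th),-np.sin(th)],[np.sin(th),np.cos(th)]])
for p in ((0,-55.8,45),(-65,-53,36),(65,-53,36),(0,-37,17)): q=np.r_[Rb@p[:2]+[529.9,188.5],p[2]];print(q,w2pix('wrist',q,'w4')*1.4)
"
```

```text
[[543.1 133.7  45. ]] [[604.7 151.8  36. ]
 [479.  121.4  36. ]]
[542.5 134.2  45. ] [[393.1 179.5]]
[478.6 122.1  36. ] [[545.3 185. ]]
[605.2 151.6  36. ] [[241.  185.4]]
[538.3 152.5  17. ] [[392.7 217.3]]
```

Request:
{"api": "step_arm", "payload": {"motion": [{"slide": [1.6, 1.3, 8], "dr": [0, 0, 0], "jaw": 0}, {"slide": [1.6, 1.3, 20], "dr": [0, 0, 0], "jaw": 0}, {"slide": [1.6, 1.3, 34], "dr": [0, 0, 0], "jaw": 0}, {"slide": [1.6, 1.3, 46], "dr": [0, 0, 0], "jaw": 0}, {"slide": [1.6, 1.3, 56], "dr": [0, 0, 0], "jaw": 0}, {"slide": [1.6, 1.3, 62], "dr": [0, 0, 0], "jaw": 0}, {"slide": [1.6, 1.3, 65], "dr": [0, 0, 0], "jaw": 0}, {"slide": [1.6, 1.3, 65], "dr": [0, 0, 0], "jaw": 0}]}}

```text
clock: 8.45
position: [528.7, 188.4, 35.3]
ee_rot: [0.783, -0.622, 0.0, 0.0]
contact_force: [-0.5, -0.9, -0.9]
gripper_width: 8.4
grasp_force: 60.5
```

```bash
python3 -c "
from h import *
go(529.7,189.1,17,-77)"
```

```text
slide [-0.4 -1.2 18.3] dr [ 0.    -0.     0.004] | clk 8.45 pos [528.7 188.4  35.3] psi -77.0 w 8.4 gf 60.5 F [-0.5 -0.9 -0.9] j [ 0.63  0.5  -0.38  0.   -0.69 -0.4 ]
```

Request:
{"api": "step_arm", "payload": {"motion": [{"slide": [-0.4, -1, 2], "dr": [0, 0, 0], "jaw": 0}, {"slide": [-0.4, -1, 5], "dr": [0, 0, 0], "jaw": 0}, {"slide": [-0.4, -1, 8], "dr": [0, 0, 0], "jaw": 0}, {"slide": [-0.4, -1, 11], "dr": [0, 0, 0], "jaw": 0}, {"slide": [-0.4, -1, 14], "dr": [0, 0, 0], "jaw": 0}, {"slide": [-0.4, -1, 16], "dr": [0, 0, 0], "jaw": 0}, {"slide": [-0.4, -1, 17.5], "dr": [0, 0, 0], "jaw": 0}, {"slide": [-0.4, -1, 17.5], "dr": [0, 0, 0], "jaw": 0}]}}

```text
clock: 9.45
position: [529.5, 189.0, 17.7]
ee_rot: [0.783, -0.622, -0.0, 0.0]
contact_force: [0.9, -0.9, -1.5]
gripper_width: 8.7
grasp_force: 60.5
```

```bash
python3 -c "
from h import *
go(529.7,189.1,17,-77)"
```

```text
slide [-0.1 -0.3  0.7] dr [ 0.001 -0.001  0.003] | clk 9.45 pos [529.5 189.   17.7] psi -77.0 w 8.7 gf 60.5 F [ 0.9 -0.9 -1.5] j [ 0.63  0.52 -0.39 -0.   -0.65 -0.4 ]
```

Request:
{"api": "step_arm", "payload": {"motion": [{"slide": [0, 0, 0.6], "dr": [0, 0, 0], "jaw": 0}, {"slide": [0, 0, 1.2], "dr": [0, 0, 0], "jaw": 0}, {"slide": [0, 0, 1.2], "dr": [0, 0, 0], "jaw": 0}, {"slide": [0, 0, 1.2], "dr": [0, 0, 0], "jaw": 24}, {"slide": [0, 0, 1.2], "dr": [0, 0, 0], "jaw": 24}, {"slide": [0, 0, 0], "dr": [0, 0, 0], "jaw": 24}, {"slide": [0, 0, -6], "dr": [0, 0, 0], "jaw": 24}, {"slide": [0, 0, -15], "dr": [0, 0, 0], "jaw": 24}]}}

```text
clock: 10.45
position: [529.5, 189.0, 33.2]
ee_rot: [0.783, -0.622, -0.0, 0.0]
contact_force: [0.3, 0.1, 0.6]
gripper_width: 23.9
grasp_force: 0.0
```

```bash
python3 -c "
from h import *
go(500,340,200,-77)"
```

```text
slide [-153.7   -5.3 -166.8] dr [ 0.001 -0.001  0.004] | clk 10.45 pos [529.5 189.   33.2] psi -77.0 w 23.9 gf 0.0 F [0.3 0.1 0.6] j [ 0.63  0.5  -0.38  0.   -0.69 -0.4 ]
```

Request:
{"api": "step_arm", "payload": {"motion": [{"slide": [0, 0, -40], "dr": [0, 0, 0], "jaw": 50}, {"slide": [0, 0, -90], "dr": [0, 0, 0], "jaw": 50}, {"slide": [-30, -1, -140], "dr": [0, 0, 0], "jaw": 50}, {"slide": [-80, -3, -170], "dr": [0, 0, 0], "jaw": 50}, {"slide": [-130, -5, -175], "dr": [0, 0, 0], "jaw": 50}, {"slide": [-150, -5, -175], "dr": [0, 0, 0], "jaw": 50}, {"slide": [-150, -5, -175], "dr": [0, 0, 0], "jaw": 50}, {"slide": [-150, -5, -175], "dr": [0, 0, 0], "jaw": 50}]}}

```text
clock: 11.45
position: [500.4, 335.1, 207.4]
ee_rot: [0.783, -0.623, -0.0, 0.001]
contact_force: [-0.5, -0.7, -0.3]
gripper_width: 49.9
grasp_force: 0.0
```

```bash
python3 -c "
from h import *
go(500,340,200,-77)
snap('wrist','w5',scale=1.4)
go(500,340,200,-77)"
```

```text
slide [-4.9 -0.7  7.4] dr [ 0.009 -0.007 -0.002] | clk 11.45 pos [500.4 335.1 207.4] psi -77.0 w 49.9 gf 0.0 F [-0.5 -0.7 -0.3] j [ 0.86  0.36 -0.09  0.   -1.12 -0.63]
slide [-5.1 -0.6  7.5] dr [ 0.008 -0.006 -0.005] | clk 11.50 pos [500.6 334.9 207.5] psi -77.0 w 50.1 gf 0.0 F [-0.   0.2 -0.3] j [ 0.86  0.36 -0.09  0.   -1.12 -0.63]
```

View pics/w5.png

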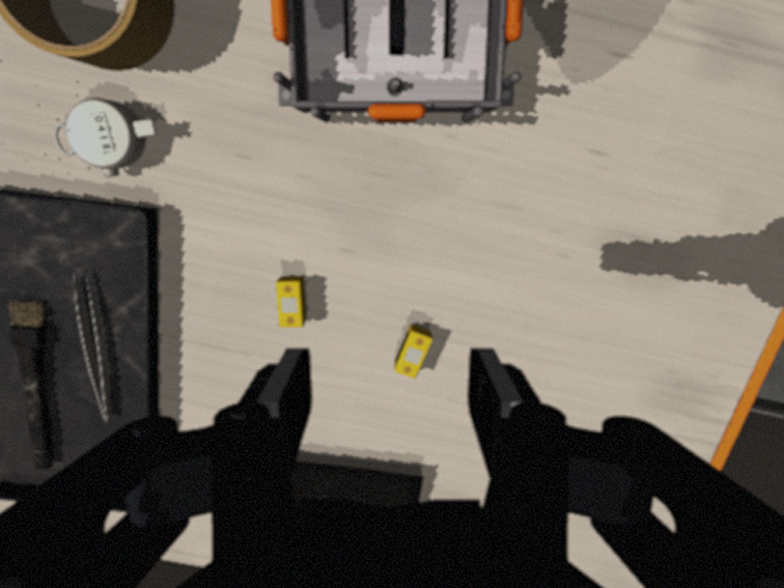

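The plate lies in the box with the round pin through it at (396,86). Relay A: white square (290,304), dots (289,287) and (292,321). Relay B: white square (413,355), dots (419,341) and (408,370).

```bash
python3 -c "
from h import *
np.set_printoptions(precision=1,suppress=True)
g=lambda l:pix2w('wrist',np.array(l)/1.4,18,'w5')
for l in ([(289,287),(292,321),(290,304),(277,280),(300,279),(304,326),(281,328)],[(419,341),(408,370),(413,355),(411,325),(432,333),(417,377),(396,369)]):
  a=g(l);print(a[:3].mean(0),a[3:].mean(0),np.degrees(np.arctan2(*(a[1]-a[0])[[1,0]])),np.linalg.norm(a[3]-a[4]),np.linalg.norm(a[3]-a[6]),[np.degrees(np.arctan2(*(a[j]-a[i])[[1,0]])) for i,j in ((3,6),(4,5))])
go(487,384,70,-102)
"
```

```text
[562.5 386.6  18. ] [562.4 386.2  18. ] 104.67270300157385 16.54895270025009 36.55023875112026 [np.float64(104.04093492427451), np.float64(104.86917340045049)]
[465.7 405.7  18. ] [466.1 402.3  18. ] 84.27065332025481 16.838034787088908 36.888589329034076 [np.float64(85.74898621480874), np.float64(86.43551314030162)]
slide [-51.    2.1 137.4] dr [ 0.  -0.   3.1] | clk 11.50 pos [500.6 334.9 207.5] psi -77.0 w 50.1 gf 0.0 F [-0.   0.2 -0.3] j [ 0.9  0.4 -0.1  0.  -1.1 -0.6]
```

Request:
{"api": "step_arm", "payload": {"motion": [{"slide": [-10, 5, 10], "dr": [0, 0, -1.3], "jaw": 60}, {"slide": [-15, 15, 20], "dr": [0, 0, -2.6], "jaw": 60}, {"slide": [-20, 25, 30], "dr": [0, 0, -3.9], "jaw": 60}, {"slide": [-25, 35, 40], "dr": [0, 0, -5.2], "jaw": 60}, {"slide": [-30, 45, 50], "dr": [0, 0, -6.5], "jaw": 60}, {"slide": [-35, 55, 60], "dr": [0, 0, -7.8], "jaw": 60}, {"slide": [-36, 65, 70], "dr": [0, 0, -9], "jaw": 60}, {"slide": [-36, 72, 80], "dr": [0, 0, -10.2], "jaw": 60}]}}

```text
clock: 12.5
position: [422.4, 353.8, 127.5]
ee_rot: [0.999, 0.042, -0.0, 0.0]
contact_force: [0.8, -0.0, -0.2]
gripper_width: 60.1
grasp_force: 0.0
```

```bash
python3 -c "
from h import *
go(562.5,386.5,60,14.5)"
```

```text
slide [142.4 -20.7  67.5] dr [ 0.003  0.002 -1.205] | clk 12.50 pos [422.4 353.8 127.5] psi 4.9 w 60.1 gf 0.0 F [ 0.8 -0.  -0.2] j [ 0.99  0.36 -0.32  0.   -0.89  0.66]
```

Request:
{"api": "step_arm", "payload": {"motion": [{"slide": [28, -4, 13], "dr": [0, 0, -0.3], "jaw": 60}, {"slide": [56, -8, 26], "dr": [0, 0, -0.6], "jaw": 60}, {"slide": [84, -12, 39], "dr": [0, 0, -0.9], "jaw": 60}, {"slide": [112, -16, 52], "dr": [0, 0, -1.2], "jaw": 60}, {"slide": [135, -20, 63], "dr": [0, 0, -1.2], "jaw": 60}, {"slide": [142, -20.7, 67], "dr": [0, 0, -1.2], "jaw": 60}, {"slide": [142, -20.7, 67], "dr": [0, 0, -1.2], "jaw": 60}, {"slide": [142, -20.7, 67], "dr": [0, 0, -1.2], "jaw": 60}]}}

```text
clock: 13.5
position: [561.7, 386.9, 61.5]
ee_rot: [0.992, 0.124, 0.0, -0.0]
contact_force: [-0.4, -0.2, 0.5]
gripper_width: 60.0
grasp_force: 0.0
```

```bash
python3 -c "
from h import *
im=snap('wrist','w6'); 
go(562.5,386.5,7,14.5)
np.set_printoptions(precision=1,suppress=True)
m=cv2.inRange(cv2.cvtColor(im,cv2.COLOR_BGR2HSV),(20,120,80),(35,255,255))
n,l,st,c=cv2.connectedComponentsWithStats(m)
for k in range(1,n):
  if st[k,4]>150: print(st[k],c[k],pix2w('wrist',[c[k]],18,'w6'))
print(w2pix('wrist',[562.5,386.5,18],'w6'))
"
```

```text
slide [ 0.6  0.8 54.7] dr [-0.003 -0.004 -0.031] | clk 13.55 pos [561.7 387.1  61.7] psi 14.2 w 60.0 gf 0.0 F [ 0.6 -0.2  0. ] j [ 0.84  0.62 -0.04 -0.   -0.91  0.98]
[ 248  208   62   36 1610] [278.6 225.7] [[565.8 387.6  18. ]]
[195 327  35  35 346] [205.7 344.7] [[476.9 413.   18. ]]
[230 337  17  20 174] [238.8 348.1] [[479.6 392.   18. ]]
[[279.1 231.5]]
```

```bash
python3 -c "
from h import *
np.set_printoptions(precision=1,suppress=True)
u=np.array([np.cos(np.radians(14.5)),np.sin(np.radians(14.5))])
print(pix2w('wrist',[(279,244),(279,208)],18,'w6')[:,:2]@u, pix2w('wrist',[(279,208)],0,'w6')[:,:2]@u,np.array([562.5,386.5])@u, np.array([561.7,387.1])@u)
im=np.load('pics/w6.npy');print(im[200:250:2,262].tolist())
"
```

```text
[633.6 655.5] [650.4] 641.3549192797273 640.7306291698575
[[138, 152, 162], [138, 151, 161], [139, 152, 163], [125, 142, 152], [36, 69, 84], [11, 10, 7], [16, 69, 85], [25, 129, 148], [32, 158, 170], [31, 153, 169], [34, 153, 172], [33, 153, 171], [35, 153, 173], [35, 143, 164], [42, 124, 152], [40, 121, 149], [39, 134, 158], [28, 148, 168], [27, 148, 169], [34, 154, 171], [31, 150, 173], [40, 130, 153], [62, 80, 83], [73, 81, 84], [74, 80, 86]]
```

Request:
{"api": "step_arm", "payload": {"motion": [{"slide": [1.5, 0.8, 15], "dr": [0, 0, 0], "jaw": 60}, {"slide": [1.5, 0.8, 32], "dr": [0, 0, 0], "jaw": 60}, {"slide": [1.5, 0.8, 46], "dr": [0, 0, 0], "jaw": 55}, {"slide": [1.5, 0.8, 54.5], "dr": [0, 0, 0], "jaw": 50}, {"slide": [1.5, 0.8, 54.5], "dr": [0, 0, 0], "jaw": 30}, {"slide": [1.5, 0.8, 54.5], "dr": [0, 0, 0], "jaw": 20}, {"slide": [1.5, 0.8, 54.5], "dr": [0, 0, 0], "jaw": 20}, {"slide": [1.5, 0.8, 54.5], "dr": [0, 0, 0], "jaw": 20}]}}

```text
clock: 14.55
position: [564.0, 387.0, 6.8]
ee_rot: [0.992, 0.124, 0.0, -0.0]
contact_force: [-0.2, 0.4, -0.7]
gripper_width: 33.9
grasp_force: 63.3
```

```bash
cat >> h.py <<'E'
th=np.radians(13.1);Rb=np.array([[np.cos(th),-np.sin(th)],[np.sin(th),np.cos(th)]])
def box(x,y): return Rb@[x,y]+[529.9,188.5]
E
python3 -c "
from h import *
p=box(46,0);print(p);go(p[0],p[1],120,13.1)"
```

```text
[574.70289449 198.92596014]
slide [ -35.8  184.9 -113.3] dr [-0.003 -0.005  0.141] | clk 14.55 pos [564.  387.    6.8] psi 14.2 w 33.9 gf 63.3 F [-0.2  0.4 -0.7] j [ 0.84  0.69 -0.07  0.   -0.81  0.98]
```

Request:
{"api": "step_arm", "payload": {"motion": [{"slide": [0, 0, -20], "dr": [0, 0, 0], "jaw": 20}, {"slide": [0, 5, -60], "dr": [0, 0, 0.05], "jaw": 20}, {"slide": [-8, 40, -95], "dr": [0, 0, 0.1], "jaw": 20}, {"slide": [-17, 85, -113], "dr": [0, 0, 0.14], "jaw": 20}, {"slide": [-26, 130, -113], "dr": [0, 0, 0.14], "jaw": 20}, {"slide": [-33, 170, -113], "dr": [0, 0, 0.14], "jaw": 20}, {"slide": [-36, 185, -113], "dr": [0, 0, 0.14], "jaw": 20}, {"slide": [-36, 185, -113], "dr": [0, 0, 0.14], "jaw": 20}]}}

```text
clock: 15.55
position: [574.9, 198.3, 120.5]
ee_rot: [0.994, 0.114, 0.001, -0.0]
contact_force: [-0.3, -0.1, -0.0]
gripper_width: 34.1
grasp_force: 63.4
```

```bash
python3 -c "
from h import *
p=box(46,0);go(p[0],p[1],17.5,13.1)"
```

```text
slide [ -0.2  -0.6 103. ] dr [-0.004 -0.012 -0.007] | clk 15.55 pos [574.9 198.3 120.5] psi 13.0 w 34.1 gf 63.4 F [-0.3 -0.1 -0. ] j [ 0.6   0.45 -0.18  0.   -0.93  1.2 ]
```

Request:
{"api": "step_arm", "payload": {"motion": [{"slide": [-0.2, -0.6, 15], "dr": [0, 0, 0], "jaw": 20}, {"slide": [-0.2, -0.6, 35], "dr": [0, 0, 0], "jaw": 20}, {"slide": [-0.2, -0.6, 55], "dr": [0, 0, 0], "jaw": 20}, {"slide": [-0.2, -0.6, 72], "dr": [0, 0, 0], "jaw": 20}, {"slide": [-0.2, -0.6, 85], "dr": [0, 0, 0], "jaw": 20}, {"slide": [-0.2, -0.6, 92], "dr": [0, 0, 0], "jaw": 20}, {"slide": [-0.2, -0.6, 96], "dr": [0, 0, 0], "jaw": 20}, {"slide": [-0.2, -0.6, 96], "dr": [0, 0, 0], "jaw": 20}]}}

```text
clock: 16.55
position: [574.2, 199.2, 23.4]
ee_rot: [0.993, 0.114, 0.0, -0.0]
contact_force: [-0.8, 0.7, 0.3]
gripper_width: 34.0
grasp_force: 63.4
```

```bash
python3 -c "
from h import *
p=box(46,0);go(p[0],p[1],17.5,13.1)"
```

```text
slide [0.4 0.4 5.9] dr [-0.001 -0.003  0.001] | clk 16.55 pos [574.2 199.2  23.4] psi 13.1 w 34.0 gf 63.4 F [-0.8  0.7  0.3] j [ 0.6   0.57 -0.27  0.   -0.73  1.2 ]
```

Request:
{"api": "step_arm", "payload": {"motion": [{"slide": [0.3, 0.3, 3], "dr": [0, 0, 0], "jaw": 20}, {"slide": [0.3, 0.3, 6], "dr": [0, 0, 0], "jaw": 20}, {"slide": [0.3, 0.3, 6.5], "dr": [0, 0, 0], "jaw": 20}, {"slide": [0.3, 0.3, 6.5], "dr": [0, 0, 0], "jaw": 47}, {"slide": [0.3, 0.3, 6.5], "dr": [0, 0, 0], "jaw": 47}, {"slide": [0.3, 0.3, 6], "dr": [0, 0, 0], "jaw": 47}, {"slide": [0.3, 0.3, -15], "dr": [0, 0, 0], "jaw": 47}, {"slide": [0.3, 0.3, -50], "dr": [0, 0, 0], "jaw": 47}]}}

```text
clock: 17.55
position: [573.5, 198.4, 72.7]
ee_rot: [0.993, 0.114, -0.002, 0.001]
contact_force: [0.6, 0.4, 0.7]
gripper_width: 46.7
grasp_force: 0.0
```

```bash
python3 -c "
from h import *
go(466,404,90,-4)"
```

```text
slide [ -58.2 -224.6  -17.4] dr [0.011 0.022 2.138] | clk 17.55 pos [573.5 198.4  72.7] psi 13.1 w 46.7 gf 0.0 F [0.6 0.4 0.7] j [ 0.6   0.51 -0.23 -0.   -0.84  1.2 ]
```

Request:
{"api": "step_arm", "payload": {"motion": [{"slide": [0, -10, -40], "dr": [0, 0, 0.3], "jaw": 60}, {"slide": [-12, -60, -60], "dr": [0, 0, 0.8], "jaw": 60}, {"slide": [-25, -110, -60], "dr": [0, 0, 1.3], "jaw": 60}, {"slide": [-40, -160, -45], "dr": [0, 0, 1.8], "jaw": 60}, {"slide": [-52, -205, -20], "dr": [0, 0, 2.13], "jaw": 60}, {"slide": [-58, -224, 5], "dr": [0, 0, 2.13], "jaw": 60}, {"slide": [-58, -224.6, 12], "dr": [0, 0, 2.13], "jaw": 60}, {"slide": [-58, -224.6, 12], "dr": [0, 0, 2.13], "jaw": 60}]}}

```text
clock: 18.55
position: [467.2, 404.0, 61.2]
ee_rot: [0.999, -0.034, -0.0, 0.0]
contact_force: [0.0, -0.3, -0.1]
gripper_width: 59.9
grasp_force: 0.0
```

```bash
cat >> h.py <<'E'
def relay(name,psi):
    im=snap('wrist',name); go(466,404,7,psi)
    m=cv2.inRange(cv2.cvtColor(im,cv2.COLOR_BGR2HSV),(20,120,60),(35,255,255))
    m=cv2.morphologyEx(m,cv2.MORPH_CLOSE,np.ones((9,9)))
    m[330:]=0
    n,l,st,c=cv2.connectedComponentsWithStats(m); k=1+np.argmax(st[1:,4])
    cnt=cv2.findContours((l==k).astype(np.uint8),0,1)[0][0]; bp=cv2.boxPoints(cv2.minAreaRect(cnt))
    w=pix2w('wrist',bp,18,name); s=arm.read_state(); u=np.r_[np.cos(np.radians(psi)),np.sin(np.radians(psi))]; v=np.r_[u[1],-u[0]]
    near=pix2w('wrist',bp,0,name)
    q=w[:,:2]-s['position'][:2]; print(st[k],'rel toolx',(q@u).round(1),'tooly',(q@v).round(1),'toolx at z0',((near[:,:2]-s['position'][:2])@u).round(1)); print(bp.round(0).tolist())
    cv2.imwrite('pics/%s.png'%name,im)
E
python3 -c "
from h import *
relay('w7',-4)"
```

```text
slide [-1.7  0.3 54.9] dr [-0.003 -0.004  0.004] | clk 18.60 pos [467.7 404.1  61.9] psi -4.0 w 60.1 gf 0.0 F [-0.6 -0.3  0.7] j [ 0.97  0.53 -0.21  0.   -0.82  0.53]
[ 245  211   63   40 1843] rel toolx [ -8.8  13.1  10.5 -11.7] tooly [-19.8 -17.7  17.4  16.4] toolx at z0 [-16.2   7.9   5.  -19.3]
[[244.0, 246.0], [247.0, 210.0], [308.0, 215.0], [306.0, 251.0]]
```

Request:
{"api": "step_arm", "payload": {"motion": [{"slide": [-1.5, -0.5, 15], "dr": [0, 0, 0.2], "jaw": 60}, {"slide": [-1.5, -0.5, 32], "dr": [0, 0, 0.4], "jaw": 60}, {"slide": [-1.5, -0.5, 46], "dr": [0, 0, 0.4], "jaw": 55}, {"slide": [-1.5, -0.5, 54.5], "dr": [0, 0, 0.4], "jaw": 50}, {"slide": [-1.5, -0.5, 54.5], "dr": [0, 0, 0.4], "jaw": 30}, {"slide": [-1.5, -0.5, 54.5], "dr": [0, 0, 0.4], "jaw": 20}, {"slide": [-1.5, -0.5, 54.5], "dr": [0, 0, 0.4], "jaw": 20}, {"slide": [-1.5, -0.5, 54.5], "dr": [0, 0, 0.4], "jaw": 20}]}}

```text
clock: 19.6
position: [465.7, 405.4, 7.2]
ee_rot: [0.998, -0.062, 0.0, -0.0]
contact_force: [-0.2, -0.4, -0.5]
gripper_width: 34.1
grasp_force: 62.0
```

```bash
python3 -c "
from h import *
p=box(18,0);print(p);go(p[0],p[1],120,13.1)"
```

```text
[547.43156741 192.57972353]
slide [ 107.6  200.9 -112.9] dr [-0.005 -0.004 -2.529] | clk 19.60 pos [465.7 405.4   7.2] psi -7.1 w 34.1 gf 62.0 F [-0.2 -0.4 -0.5] j [ 0.98  0.61 -0.26  0.   -0.71  0.47]
```

Request:
{"api": "step_arm", "payload": {"motion": [{"slide": [0, 0, -25], "dr": [0, 0, 0], "jaw": 20}, {"slide": [10, 20, -65], "dr": [0, 0, -0.6], "jaw": 20}, {"slide": [32, 60, -100], "dr": [0, 0, -1.2], "jaw": 20}, {"slide": [56, 105, -113], "dr": [0, 0, -1.8], "jaw": 20}, {"slide": [80, 150, -113], "dr": [0, 0, -2.4], "jaw": 20}, {"slide": [99, 185, -113], "dr": [0, 0, -2.53], "jaw": 20}, {"slide": [107.5, 201, -113], "dr": [0, 0, -2.53], "jaw": 20}, {"slide": [107.5, 201, -113], "dr": [0, 0, -2.53], "jaw": 20}]}}

```text
clock: 20.6
position: [547.5, 191.6, 119.9]
ee_rot: [0.994, 0.113, 0.0, -0.0]
contact_force: [-0.0, -0.3, -1.3]
gripper_width: 34.3
grasp_force: 62.1
```

```bash
python3 -c "
from h import *
p=box(18,0);go(p[0],p[1],17.5,13.1)
im=snap('wrist','w8',scale=1.4)"
```

```text
slide [ 1.000e-01 -1.000e+00  1.024e+02] dr [-0.001 -0.002 -0.013] | clk 20.60 pos [547.5 191.6 119.9] psi 13.0 w 34.3 gf 62.1 F [-0.  -0.3 -1.3] j [ 0.62  0.41 -0.25 -0.   -0.9   1.18]
```

View pics/w8.png

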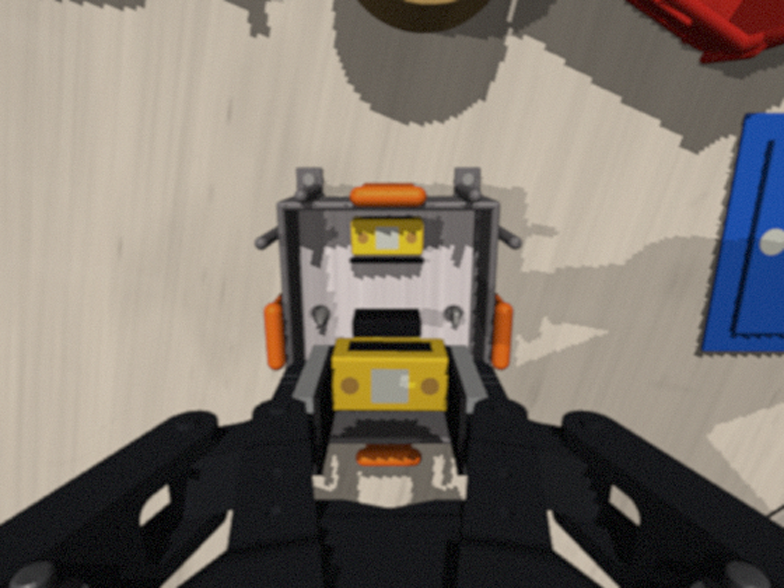

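Relay A lies in the far bay at (387,237), aligned with the divider. Relay B is held straight at (390,385).

Request:
{"api": "step_arm", "payload": {"motion": [{"slide": [0, -0.8, 15], "dr": [0, 0, 0], "jaw": 20}, {"slide": [0, -0.8, 35], "dr": [0, 0, 0], "jaw": 20}, {"slide": [0, -0.8, 55], "dr": [0, 0, 0], "jaw": 20}, {"slide": [0, -0.8, 72], "dr": [0, 0, 0], "jaw": 20}, {"slide": [0, -0.8, 85], "dr": [0, 0, 0], "jaw": 20}, {"slide": [0, -0.8, 92], "dr": [0, 0, 0], "jaw": 20}, {"slide": [0, -0.8, 96], "dr": [0, 0, 0], "jaw": 20}, {"slide": [0, -0.8, 96], "dr": [0, 0, 0], "jaw": 20}]}}

```text
clock: 21.65
position: [547.2, 193.2, 23.9]
ee_rot: [0.993, 0.114, 0.0, -0.0]
contact_force: [0.2, -0.7, -0.2]
gripper_width: 34.3
grasp_force: 62.1
```

```bash
python3 -c "
from h import *
p=box(18,0);go(p[0],p[1],17.5,13.1)"
```

```text
slide [0.1 0.6 6.4] dr [-0.001 -0.003  0.   ] | clk 21.65 pos [547.2 193.2  23.9] psi 13.1 w 34.3 gf 62.1 F [ 0.2 -0.7 -0.2] j [ 0.62  0.54 -0.34  0.   -0.69  1.18]
```

Request:
{"api": "step_arm", "payload": {"motion": [{"slide": [0, 0.4, 3], "dr": [0, 0, 0], "jaw": 20}, {"slide": [0, 0.4, 6], "dr": [0, 0, 0], "jaw": 20}, {"slide": [0, 0.4, 6.8], "dr": [0, 0, 0], "jaw": 20}, {"slide": [0, 0.4, 6.8], "dr": [0, 0, 0], "jaw": 47}, {"slide": [0, 0.4, 6.8], "dr": [0, 0, 0], "jaw": 47}, {"slide": [0, 0.4, 6], "dr": [0, 0, 0], "jaw": 47}, {"slide": [0, 0.4, -15], "dr": [0, 0, 0], "jaw": 47}, {"slide": [0, 0.4, -50], "dr": [0, 0, 0], "jaw": 47}]}}

```text
clock: 22.65
position: [546.3, 192.2, 73.3]
ee_rot: [0.993, 0.114, -0.002, 0.001]
contact_force: [0.8, -0.3, -0.1]
gripper_width: 47.2
grasp_force: 0.0
```

```bash
python3 -c "
from h import *
go(590,-195,200,13.1)"
```

```text
slide [ -45.6  387.2 -126.1] dr [ 0.008  0.023 -0.   ] | clk 22.65 pos [546.3 192.2  73.3] psi 13.1 w 47.2 gf 0.0 F [ 0.8 -0.3 -0.1] j [ 0.62  0.47 -0.3  -0.   -0.8   1.18]
```

Request:
{"api": "step_arm", "payload": {"motion": [{"slide": [0, 10, -50], "dr": [0, 0, 0.2], "jaw": 60}, {"slide": [-8, 60, -90], "dr": [0, 0, 0.4], "jaw": 60}, {"slide": [-16, 120, -126], "dr": [0, 0, 0.6], "jaw": 60}, {"slide": [-24, 180, -126], "dr": [0, 0, 0.8], "jaw": 60}, {"slide": [-32, 240, -126], "dr": [0, 0, 1], "jaw": 60}, {"slide": [-40, 300, -126], "dr": [0, 0, 1.2], "jaw": 60}, {"slide": [-48, 360, -126], "dr": [0, 0, 1.4], "jaw": 60}, {"slide": [-52, 405, -126], "dr": [0, 0, 1.64], "jaw": 60}]}}

```text
clock: 23.65
position: [588.0, -216.1, 199.9]
ee_rot: [1.0, -0.001, 0.0, 0.0]
contact_force: [0.1, -0.5, -0.7]
gripper_width: 60.1
grasp_force: 0.0
```

Request:
{"api": "step_arm", "payload": {"motion": [{"slide": [0, 8, 0], "dr": [0, 0, 0], "jaw": 60}, {"slide": [0, 11, 0], "dr": [0, 0, 0], "jaw": 60}, {"slide": [0, 11, 0], "dr": [0, 0, 0], "jaw": 60}, {"slide": [0, 11, 0], "dr": [0, 0, 0], "jaw": 60}, {"slide": [0, 11, 0], "dr": [0, 0, 0], "jaw": 60}, {"slide": [0, 11, 0], "dr": [0, 0, 0], "jaw": 60}, {"slide": [0, 11, 0], "dr": [0, 0, 0], "jaw": 60}, {"slide": [0, 11, 0], "dr": [0, 0, 0], "jaw": 60}]}}

```text
clock: 24.65
position: [588.4, -224.5, 199.8]
ee_rot: [1.0, -0.0, -0.0, -0.0]
contact_force: [0.3, -0.2, 0.3]
gripper_width: 60.0
grasp_force: 0.0
```

```bash
python3 -c "
from h import *
np.set_printoptions(precision=1,suppress=True)
im=snap('wrist','w9');go(590,-225,200,0)
m=cv2.inRange(cv2.cvtColor(im,cv2.COLOR_BGR2HSV),(20,120,60),(35,255,255))
m=cv2.morphologyEx(m,cv2.MORPH_CLOSE,np.ones((9,9)))
n,l,st,c=cv2.connectedComponentsWithStats(m)
for k in range(1,n):
  if st[k,4]>100:
    cnt=cv2.findContours((l==k).astype(np.uint8),0,1)[0][0]; r=cv2.minAreaRect(cnt); bp=cv2.boxPoints(r); w=pix2w('wrist',bp,18,'w9'); e=[w[1]-w[0],w[2]-w[1]]; e=max(e,key=np.linalg.norm)
    print(st[k],r,w.mean(0),np.linalg.norm(w[1]-w[0]),np.linalg.norm(w[2]-w[1]),np.degrees(np.arctan2(e[1],e[0]))%180)
"
```

```text
slide [ 1.6  0.5 -0.2] dr [ 0.  0. -0.] | clk 24.70 pos [ 588.4 -224.5  199.8] psi -0.0 w 60.1 gf 0.0 F [-0.3  0.6  0.1] j [-0.1  0.4 -0.   0.  -1.1  1.7]
[312 114  42  30 650] ((332.5275573730469, 128.5917510986328), (20.018569946289062, 40.1329231262207), 73.3007583618164) [ 640.6 -275.    18. ] 36.525237387161525 18.36185341877927 106.3672586749609
[208 129  41  29 653] ((228.43121337890625, 143.2293701171875), (39.2708854675293, 20.11435317993164), 16.699243545532227) [ 627.2 -177.9   18. ] 18.82130940152494 36.20133523327576 73.41528126777798
```

```bash
python3 -c "
from h import *
go(640,-275,62,16.4)"
```

```text
slide [ 51.7  50.5 137.8] dr [-0.     0.    -2.052] | clk 24.70 pos [ 588.4 -224.5  199.8] psi -0.0 w 60.1 gf 0.0 F [-0.3  0.6  0.1] j [-0.11  0.41 -0.03  0.   -1.13  1.68]
```

Request:
{"api": "step_arm", "payload": {"motion": [{"slide": [10, 10, 25], "dr": [0, 0, -0.4], "jaw": 60}, {"slide": [20, 20, 50], "dr": [0, 0, -0.8], "jaw": 60}, {"slide": [30, 30, 80], "dr": [0, 0, -1.2], "jaw": 60}, {"slide": [42, 41, 110], "dr": [0, 0, -1.6], "jaw": 60}, {"slide": [50, 48, 130], "dr": [0, 0, -2.05], "jaw": 60}, {"slide": [52, 50.5, 138], "dr": [0, 0, -2.05], "jaw": 60}, {"slide": [52, 50.5, 138], "dr": [0, 0, -2.05], "jaw": 60}, {"slide": [52, 50.5, 138], "dr": [0, 0, -2.05], "jaw": 60}]}}

```text
clock: 25.7
position: [640.8, -275.0, 63.2]
ee_rot: [0.99, 0.142, 0.001, 0.0]
contact_force: [0.7, 0.4, -0.4]
gripper_width: 60.1
grasp_force: 0.0
```

```bash
python3 -c "
from h import *
relay('w10',16.4)"
```

```text
slide [  23.7 -700.8   55.6] dr [ 0.008 -0.014 -0.002] | clk 25.75 pos [ 640.8 -274.9   63.3] psi 16.4 w 60.1 gf 0.0 F [-0.3  0.3  0.6] j [-0.17  0.64  0.01  0.   -0.93  2.03]
[  74  176   77   60 2214] rel toolx [17.5 36.9 16.4 -4.1] tooly [-117.4 -103.   -72.2  -86.1] toolx at z0 [ 12.7  34.   11.5 -11. ]
[[72.0, 203.0], [92.0, 169.0], [151.0, 205.0], [131.0, 238.0]]
```

```bash
sed -i 's/m\[330:\]=0/m[330:]=0; m[:,:190]=0; m[:,370:]=0/' h.py; python3 -c "
from h import *
relay('w11',16.4)"
```

```text
slide [  23.8 -700.7   55.6] dr [ 0.008 -0.013 -0.001] | clk 25.80 pos [ 640.8 -274.9   63.3] psi 16.4 w 59.9 gf 0.0 F [0.2 0.1 1.5] j [-0.17  0.64  0.01  0.   -0.93  2.03]
[ 249  210   61   37 1785] rel toolx [13.2 13.2 -8.9 -8.9] tooly [-16.5  17.9  18.4 -17.1] toolx at z0 [  8.1   8.  -16.2 -16.2]
[[249.0, 210.0], [309.0, 210.0], [309.0, 246.0], [249.0, 246.0]]
```

Request:
{"api": "step_arm", "payload": {"motion": [{"slide": [-0.3, 0.6, 15], "dr": [0, 0, 0], "jaw": 60}, {"slide": [-0.3, 0.6, 32], "dr": [0, 0, 0], "jaw": 60}, {"slide": [-0.3, 0.6, 46], "dr": [0, 0, 0], "jaw": 55}, {"slide": [-0.3, 0.6, 56], "dr": [0, 0, 0], "jaw": 50}, {"slide": [-0.3, 0.6, 56], "dr": [0, 0, 0], "jaw": 30}, {"slide": [-0.3, 0.6, 56], "dr": [0, 0, 0], "jaw": 20}, {"slide": [-0.3, 0.6, 56], "dr": [0, 0, 0], "jaw": 20}, {"slide": [-0.3, 0.6, 56], "dr": [0, 0, 0], "jaw": 20}]}}

```text
clock: 26.8
position: [640.5, -275.7, 6.3]
ee_rot: [0.99, 0.143, 0.0, 0.0]
contact_force: [-0.7, -0.3, -0.4]
gripper_width: 34.4
grasp_force: 63.2
```

```bash
python3 -c "
from h import *
p=box(-46,0);print(p);go(p[0],p[1],120,13.1)"
```

```text
[485.09710551 178.07403986]
slide [ -21.  -479.1 -113.9] dr [ 0.003 -0.006  0.411] | clk 26.80 pos [ 640.5 -275.7    6.3] psi 16.4 w 34.4 gf 63.2 F [-0.7 -0.3 -0.4] j [-0.18  0.71 -0.03 -0.   -0.83  2.03]
```

Request:
{"api": "step_arm", "payload": {"motion": [{"slide": [0, 0, -25], "dr": [0, 0, 0], "jaw": 20}, {"slide": [0, -15, -75], "dr": [0, 0, 0], "jaw": 20}, {"slide": [0, -60, -115], "dr": [0, 0, 0.1], "jaw": 20}, {"slide": [0, -120, -135], "dr": [0, 0, 0.2], "jaw": 20}, {"slide": [0, -180, -135], "dr": [0, 0, 0.3], "jaw": 20}, {"slide": [0, -240, -135], "dr": [0, 0, 0.41], "jaw": 20}, {"slide": [0, -300, -135], "dr": [0, 0, 0.41], "jaw": 20}, {"slide": [-5, -355, -135], "dr": [0, 0, 0.41], "jaw": 20}]}}

```text
clock: 27.8
position: [534.8, 65.5, 141.4]
ee_rot: [0.993, 0.114, 0.001, -0.0]
contact_force: [1.0, 0.5, -0.8]
gripper_width: 34.3
grasp_force: 63.3
```

Request:
{"api": "step_arm", "payload": {"motion": [{"slide": [-4, -50, 0], "dr": [0, 0, 0], "jaw": 20}, {"slide": [-8, -90, 0], "dr": [0, 0, 0], "jaw": 20}, {"slide": [-12, -115, 10], "dr": [0, 0, 0], "jaw": 20}, {"slide": [-15, -124, 15], "dr": [0, 0, 0], "jaw": 20}, {"slide": [-15, -124, 20], "dr": [0, 0, 0], "jaw": 20}, {"slide": [-15, -124, 20], "dr": [0, 0, 0], "jaw": 20}, {"slide": [-15, -124, 20], "dr": [0, 0, 0], "jaw": 20}, {"slide": [-15, -124, 20], "dr": [0, 0, 0], "jaw": 20}]}}

```text
clock: 28.8
position: [492.9, 180.4, 121.0]
ee_rot: [0.994, 0.114, 0.0, -0.0]
contact_force: [-0.6, 0.2, 0.4]
gripper_width: 34.5
grasp_force: 63.3
```

```bash
python3 -c "
from h import *
p=box(-46,0);go(p[0],p[1],17.5,13.1)"
```

```text
slide [ -8.2   0.5 103.5] dr [-0.001 -0.003 -0.006] | clk 28.80 pos [492.9 180.4 121. ] psi 13.0 w 34.5 gf 63.3 F [-0.6  0.2  0.4] j [ 0.66  0.33 -0.39  0.   -0.85  1.14]
```

Request:
{"api": "step_arm", "payload": {"motion": [{"slide": [-8.2, 0.5, 10], "dr": [0, 0, 0], "jaw": 20}, {"slide": [-8.2, 0.5, 30], "dr": [0, 0, 0], "jaw": 20}, {"slide": [-8.2, 0.5, 52], "dr": [0, 0, 0], "jaw": 20}, {"slide": [-8.2, 0.5, 72], "dr": [0, 0, 0], "jaw": 20}, {"slide": [-8.2, 0.5, 85], "dr": [0, 0, 0], "jaw": 20}, {"slide": [-8.2, 0.5, 92], "dr": [0, 0, 0], "jaw": 20}, {"slide": [-8.2, 0.5, 96], "dr": [0, 0, 0], "jaw": 20}, {"slide": [-8.2, 0.5, 96], "dr": [0, 0, 0], "jaw": 20}]}}

```text
clock: 29.8
position: [484.8, 178.6, 25.0]
ee_rot: [0.993, 0.114, 0.0, -0.0]
contact_force: [-0.4, 0.3, -0.8]
gripper_width: 33.9
grasp_force: 63.3
```

```bash
python3 -c "
from h import *
p=box(-46,0);go(p[0],p[1],16.5,13.1)"
```

```text
slide [0.1 0.6 8.5] dr [-0.001 -0.003  0.002] | clk 29.80 pos [484.8 178.6  25. ] psi 13.1 w 33.9 gf 63.3 F [-0.4  0.3 -0.8] j [ 0.67  0.46 -0.5   0.   -0.61  1.13]
```

Request:
{"api": "step_arm", "payload": {"motion": [{"slide": [0, 0.5, 4], "dr": [0, 0, 0], "jaw": 20}, {"slide": [0, 0.5, 7.5], "dr": [0, 0, 0], "jaw": 20}, {"slide": [0, 0.5, 8.8], "dr": [0, 0, 0], "jaw": 20}, {"slide": [0, 0.5, 8.8], "dr": [0, 0, 0], "jaw": 47}, {"slide": [0, 0.5, 8.8], "dr": [0, 0, 0], "jaw": 47}, {"slide": [0, 0.5, 8], "dr": [0, 0, 0], "jaw": 47}, {"slide": [0, 0.5, -12], "dr": [0, 0, 0], "jaw": 47}, {"slide": [0, 0.5, -50], "dr": [0, 0, 0], "jaw": 47}]}}

```text
clock: 30.8
position: [483.8, 177.3, 74.3]
ee_rot: [0.993, 0.114, -0.002, 0.001]
contact_force: [0.9, -0.5, 0.6]
gripper_width: 46.8
grasp_force: 0.0
```

```bash
python3 -c "
from h import *
go(625.5,-178,120,-16.6)
im=snap('scene','s2')"
```

```text
slide [ 57.3 378.3 -45.4] dr [0.018 0.023 3.712] | clk 30.80 pos [483.8 177.3  74.3] psi 13.1 w 46.8 gf 0.0 F [ 0.9 -0.5  0.6] j [ 0.67  0.38 -0.46 -0.   -0.74  1.13]
```

Request:
{"api": "step_arm", "payload": {"motion": [{"slide": [0, 10, -50], "dr": [0, 0, 0], "jaw": 60}, {"slide": [8, 55, -80], "dr": [0, 0, 0.6], "jaw": 60}, {"slide": [17, 112, -90], "dr": [0, 0, 1.2], "jaw": 60}, {"slide": [26, 170, -90], "dr": [0, 0, 1.8], "jaw": 60}, {"slide": [35, 228, -90], "dr": [0, 0, 2.4], "jaw": 60}, {"slide": [44, 286, -80], "dr": [0, 0, 3], "jaw": 60}, {"slide": [52, 340, -60], "dr": [0, 0, 3.6], "jaw": 60}, {"slide": [57, 378, -35], "dr": [0, 0, 3.7], "jaw": 60}]}}

```text
clock: 31.85
position: [627.0, -179.6, 109.6]
ee_rot: [0.989, -0.145, 0.001, -0.0]
contact_force: [0.5, 0.1, 0.3]
gripper_width: 59.7
grasp_force: 0.0
```

Request:
{"api": "step_arm", "payload": {"motion": [{"slide": [0, 0, 20], "dr": [0, 0, 0], "jaw": 60}, {"slide": [0, 0, 40], "dr": [0, 0, 0], "jaw": 60}, {"slide": [0, 0, 48], "dr": [0, 0, 0], "jaw": 60}, {"slide": [0, 0, 48], "dr": [0, 0, 0], "jaw": 60}, {"slide": [0, 0, 48], "dr": [0, 0, 0], "jaw": 60}, {"slide": [0, 0, 48], "dr": [0, 0, 0], "jaw": 60}, {"slide": [0, 0, 48], "dr": [0, 0, 0], "jaw": 60}, {"slide": [0, 0, 48], "dr": [0, 0, 0], "jaw": 60}]}}

```text
clock: 32.85
position: [626.1, -177.1, 62.1]
ee_rot: [0.99, -0.143, 0.0, -0.0]
contact_force: [-0.9, -0.1, 0.4]
gripper_width: 60.1
grasp_force: 0.0
```

```bash
python3 -c "
from h import *
relay('w12',-16.6)
go(626.5,-178,7,-16.6)"
```

```text
slide [-318.5 -511.8   55. ] dr [-0.001 -0.002  0.014] | clk 32.90 pos [ 626.1 -177.2   62. ] psi -16.5 w 60.0 gf 0.0 F [0.2 0.6 0.1] j [-0.03  0.58 -0.13 -0.   -0.87  1.31]
[ 248  209   62   37 1819] rel toolx [14.  14.1 -7.9 -7.9] tooly [-17.3  17.4  18.  -17.8] toolx at z0 [  8.9   8.9 -15.1 -15.2]
[[248.0, 209.0], [309.0, 209.0], [309.0, 245.0], [248.0, 245.0]]
slide [ 0.6  0.7 55. ] dr [-0.001 -0.002  0.014] | clk 32.90 pos [ 626.1 -177.2   62. ] psi -16.5 w 60.0 gf 0.0 F [0.2 0.6 0.1] j [-0.03  0.58 -0.13 -0.   -0.87  1.31]
```

Request:
{"api": "step_arm", "payload": {"motion": [{"slide": [0.5, 0, 15], "dr": [0, 0, 0], "jaw": 60}, {"slide": [0.5, 0, 32], "dr": [0, 0, 0], "jaw": 60}, {"slide": [0.5, 0, 46], "dr": [0, 0, 0], "jaw": 55}, {"slide": [0.5, 0, 55], "dr": [0, 0, 0], "jaw": 50}, {"slide": [0.5, 0, 55], "dr": [0, 0, 0], "jaw": 30}, {"slide": [0.5, 0, 55], "dr": [0, 0, 0], "jaw": 20}, {"slide": [0.5, 0, 55], "dr": [0, 0, 0], "jaw": 20}, {"slide": [0.5, 0, 55], "dr": [0, 0, 0], "jaw": 20}]}}

```text
clock: 33.9
position: [626.7, -177.4, 7.3]
ee_rot: [0.99, -0.143, 0.0, -0.0]
contact_force: [1.1, 0.2, -0.6]
gripper_width: 34.2
grasp_force: 62.7
```

```bash
python3 -c "
from h import *
p=box(-18,0);print(p);go(p[0],p[1],120,13.1)"
```

```text
[512.36843259 184.42027647]
slide [-212.3 -314.4 -112.8] dr [ 0.    -0.006 -3.699] | clk 33.90 pos [ 626.7 -177.4    7.3] psi -16.5 w 34.2 gf 62.7 F [ 1.1  0.2 -0.6] j [-0.03  0.65 -0.16  0.   -0.76  1.31]
```

Request:
{"api": "step_arm", "payload": {"motion": [{"slide": [0, 0, -25], "dr": [0, 0, 0], "jaw": 20}, {"slide": [-8, -12, -75], "dr": [0, 0, 0], "jaw": 20}, {"slide": [-35, -52, -115], "dr": [0, 0, -0.8], "jaw": 20}, {"slide": [-65, -97, -130], "dr": [0, 0, -1.6], "jaw": 20}, {"slide": [-98, -145, -130], "dr": [0, 0, -2.4], "jaw": 20}, {"slide": [-130, -193, -130], "dr": [0, 0, -3.2], "jaw": 20}, {"slide": [-162, -240, -130], "dr": [0, 0, -3.7], "jaw": 20}, {"slide": [-190, -282, -125], "dr": [0, 0, -3.7], "jaw": 20}]}}

```text
clock: 34.9
position: [523.9, 149.0, 132.7]
ee_rot: [0.993, 0.115, 0.001, -0.0]
contact_force: [0.0, -0.2, -0.4]
gripper_width: 34.1
grasp_force: 62.9
```

```bash
python3 -c "
from h import *
p=box(-18,0);print(p);go(p[0],p[1],100,13.1)"
```

```text
[512.36843259 184.42027647]
slide [ -3.3 -37.1  32.7] dr [-0.005 -0.015  0.009] | clk 34.90 pos [523.9 149.  132.7] psi 13.2 w 34.1 gf 62.9 F [ 0.  -0.2 -0.4] j [ 0.57  0.34 -0.33  0.   -0.9   1.23]
```

Request:
{"api": "step_arm", "payload": {"motion": [{"slide": [-1.5, -18, 8], "dr": [0, 0, 0], "jaw": 20}, {"slide": [-3.3, -34, 20], "dr": [0, 0, 0], "jaw": 20}, {"slide": [-3.3, -37, 30], "dr": [0, 0, 0], "jaw": 20}, {"slide": [-3.3, -37, 33], "dr": [0, 0, 0], "jaw": 20}, {"slide": [-3.3, -37, 33], "dr": [0, 0, 0], "jaw": 20}, {"slide": [-3.3, -37, 33], "dr": [0, 0, 0], "jaw": 20}, {"slide": [-3.3, -37, 33], "dr": [0, 0, 0], "jaw": 20}, {"slide": [-3.3, -37, 33], "dr": [0, 0, 0], "jaw": 20}]}}

```text
clock: 35.9
position: [512.9, 182.2, 99.1]
ee_rot: [0.993, 0.114, 0.0, -0.0]
contact_force: [-0.9, -0.1, -0.7]
gripper_width: 34.2
grasp_force: 62.8
```

```bash
python3 -c "
from h import *
p=box(-18,0);print(p);go(p[0],p[1],25,13.1)
snap('wrist','w13',scale=1.4)"
```

```text
[512.36843259 184.42027647]
slide [-0.1 -2.3 74.1] dr [-0.001 -0.004 -0.001] | clk 35.90 pos [512.9 182.2  99.1] psi 13.1 w 34.2 gf 62.8 F [-0.9 -0.1 -0.7] j [ 0.64  0.38 -0.37  0.   -0.82  1.16]
```

View pics/w13.png

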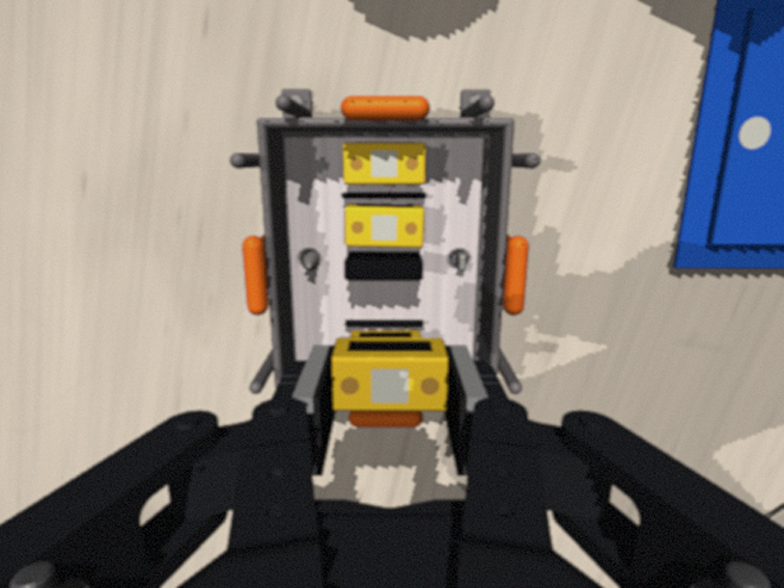

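Relays A (384,163) and B (384,227) lie square in their bays and both pins come through the plate. The held relay is straight above the free bay, and relay D peeks out behind it.

Request:
{"api": "step_arm", "payload": {"motion": [{"slide": [0, -2, 10], "dr": [0, 0, 0], "jaw": 20}, {"slide": [0, -2, 24], "dr": [0, 0, 0], "jaw": 20}, {"slide": [0, -2, 40], "dr": [0, 0, 0], "jaw": 20}, {"slide": [0, -2, 55], "dr": [0, 0, 0], "jaw": 20}, {"slide": [0, -2, 67], "dr": [0, 0, 0], "jaw": 20}, {"slide": [0, -2, 73], "dr": [0, 0, 0], "jaw": 20}, {"slide": [0, -2, 75], "dr": [0, 0, 0], "jaw": 20}, {"slide": [0, -2, 75], "dr": [0, 0, 0], "jaw": 20}]}}

```text
clock: 36.95
position: [512.5, 184.4, 24.0]
ee_rot: [0.993, 0.114, 0.0, -0.0]
contact_force: [-0.7, -0.2, -0.8]
gripper_width: 34.2
grasp_force: 62.8
```

```bash
python3 -c "
from h import *
p=box(-18,0);go(p[0],p[1],17.3,13.1)"
```

```text
slide [-0.2 -0.1  6.7] dr [-0.001 -0.004  0.002] | clk 36.95 pos [512.5 184.4  24. ] psi 13.1 w 34.2 gf 62.8 F [-0.7 -0.2 -0.8] j [ 0.64  0.49 -0.43  0.   -0.65  1.16]
```

Request:
{"api": "step_arm", "payload": {"motion": [{"slide": [0, 0, 3], "dr": [0, 0, 0], "jaw": 20}, {"slide": [0, 0, 6], "dr": [0, 0, 0], "jaw": 20}, {"slide": [0, 0, 7], "dr": [0, 0, 0], "jaw": 20}, {"slide": [0, 0, 7], "dr": [0, 0, 0], "jaw": 47}, {"slide": [0, 0, 7], "dr": [0, 0, 0], "jaw": 47}, {"slide": [0, 0, 6], "dr": [0, 0, 0], "jaw": 47}, {"slide": [0, 0, -15], "dr": [0, 0, 0], "jaw": 47}, {"slide": [0, 0, -50], "dr": [0, 0, 0], "jaw": 47}]}}

```text
clock: 37.95
position: [511.5, 183.7, 73.4]
ee_rot: [0.993, 0.114, -0.001, 0.001]
contact_force: [1.0, 0.6, 0.2]
gripper_width: 47.3
grasp_force: 0.0
```

```bash
python3 -c "
from h import *
go(590,-40,200,13.1)"
```

```text
slide [  25.4  235.8 -126.4] dr [0.009 0.022 0.   ] | clk 37.95 pos [511.5 183.7  73.4] psi 13.1 w 47.3 gf 0.0 F [1.  0.6 0.2] j [ 0.64  0.42 -0.39 -0.   -0.76  1.16]
```

Request:
{"api": "step_arm", "payload": {"motion": [{"slide": [0, 0, -50], "dr": [0, 0, 0], "jaw": 47}, {"slide": [5, 45, -100], "dr": [0, 0, 0], "jaw": 47}, {"slide": [11, 100, -126], "dr": [0, 0, 0], "jaw": 47}, {"slide": [17, 155, -126], "dr": [0, 0, 0], "jaw": 47}, {"slide": [22, 205, -126], "dr": [0, 0, 0], "jaw": 47}, {"slide": [25, 235, -126], "dr": [0, 0, 0], "jaw": 47}, {"slide": [25, 235, -126], "dr": [0, 0, 0], "jaw": 47}, {"slide": [25, 235, -126], "dr": [0, 0, 0], "jaw": 47}]}}

```text
clock: 38.95
position: [589.6, -38.7, 199.7]
ee_rot: [0.993, 0.114, -0.0, -0.0]
contact_force: [-0.5, 1.2, -0.9]
gripper_width: 47.2
grasp_force: 0.0
```

```bash
python3 -c "
from h import *
np.set_printoptions(precision=1,suppress=True)
im=snap('wrist','w14',scale=1.4); go(590,-40,200,13.1)
hsv=cv2.cvtColor(im,cv2.COLOR_BGR2HSV)
m=cv2.morphologyEx(cv2.inRange(hsv,(100,120,40),(125,255,255)),cv2.MORPH_CLOSE,np.ones((15,15)))
n,l,st,c=cv2.connectedComponentsWithStats(m)
for k in range(1,n):
  if st[k,4]>1000:
    r=cv2.minAreaRect(cv2.findContours((l==k).astype(np.uint8),0,1)[0][0]);bp=cv2.boxPoints(r); w=pix2w('wrist',bp,6.5,'w14'); print(st[k],bp.tolist()); e=w-np.roll(w,1,0); print(w,w.mean(0),np.linalg.norm(e,axis=1),np.degrees(np.arctan2(e[:,1],e[:,0])))
"
```

```text
slide [-0.1  1.8 -0.2] dr [-0.  0.  0.] | clk 39.00 pos [589.6 -38.3 199.8] psi 13.2 w 47.1 gf 0.0 F [ 0.3 -0.4 -0.6] j [ 0.2  0.3 -0.1 -0.  -1.1  1.6]
[  183    54   115   139 15033] [[183.0, 54.0], [297.0, 54.0], [297.0, 192.0], [183.0, 192.0]]
[[685.   72.3   6.5]
 [708.5 -28.7   6.5]
 [583.5 -59.8   6.5]
 [557.4  52.4   6.5]] [633.6   9.1   6.5] [129.2 103.7 128.9 115.2] [   8.9  -76.9 -166.1  103.1]
```

View pics/w14.png

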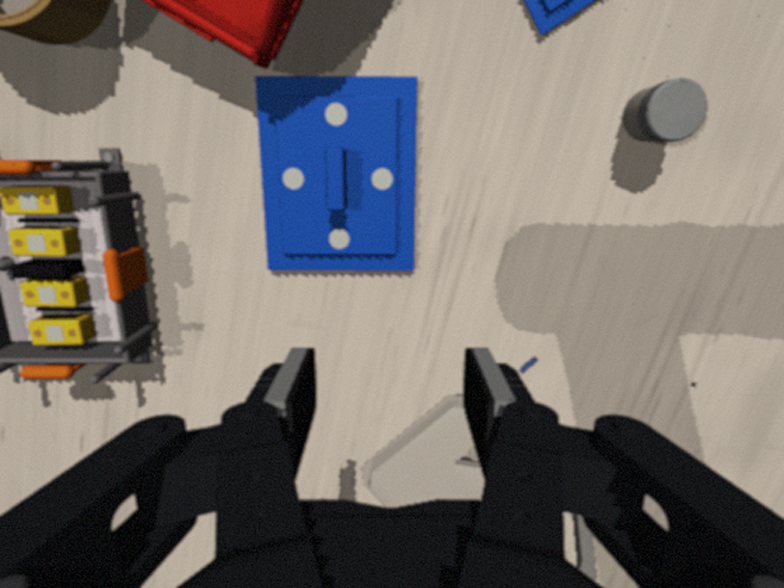

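All four relays lie in their bays. The cover has moved from its first place. Its press marks are at (336,114), (340,239), (293,179) and (382,179), and its rib top spans about (337,149)–(337,208). The pot is at (680,108).

```bash
python3 -c "
from h import *
np.set_printoptions(precision=1,suppress=True)
a=pix2w('wrist',np.array([(336,114),(340,239),(293,179),(382,179)])/1.4,11.5,'w14');print(a,a.mean(0),a[:2].mean(0),a[2:].mean(0))
d=a[0]-a[1];e=a[2]-a[3];print(np.linalg.norm(d),np.linalg.norm(e),np.degrees(np.arctan2(d[1],d[0])),np.degrees(np.arctan2(e[1],e[0]))-90)
print(pix2w('wrist',np.array([(336,149),(336,208)])/1.4,29.5,'w14'))
c=a.mean(0); go(c[0],c[1],75,11.5)
"
```

```text
[[673.4  16.5  11.5]
 [593.3  -2.5  11.5]
 [626.2  36.7  11.5]
 [639.8 -22.   11.5]] [633.2   7.2  11.5] [633.4   7.   11.5] [633.    7.4  11.5]
82.37693306887446 60.191158338111045 13.336264414627646 13.086784206568382
[[652.1  10.3  29.5]
 [616.    3.   29.5]]
slide [ 52.8 -34.3 124.8] dr [-0.   0.   0.2] | clk 39.00 pos [589.6 -38.3 199.8] psi 13.2 w 47.1 gf 0.0 F [ 0.3 -0.4 -0.6] j [ 0.2  0.3 -0.1 -0.  -1.1  1.6]
```

Request:
{"api": "step_arm", "payload": {"motion": [{"slide": [12, -8, 30], "dr": [0, 0, 0], "jaw": 40}, {"slide": [25, -17, 60], "dr": [0, 0, 0], "jaw": 40}, {"slide": [40, -27, 90], "dr": [0, 0, 0], "jaw": 40}, {"slide": [50, -33, 115], "dr": [0, 0, 0], "jaw": 40}, {"slide": [53, -34.5, 130], "dr": [0, 0, 0], "jaw": 40}, {"slide": [53, -34.5, 135], "dr": [0, 0, 0], "jaw": 40}, {"slide": [53, -34.5, 135], "dr": [0, 0, 0], "jaw": 40}, {"slide": [53, -34.5, 135], "dr": [0, 0, 0], "jaw": 40}]}}

```text
clock: 40.0
position: [634.2, 6.5, 66.1]
ee_rot: [0.993, 0.114, 0.001, -0.0]
contact_force: [0.5, -0.4, -0.2]
gripper_width: 39.9
grasp_force: 0.0
```

```bash
python3 -c "
from h import *
np.set_printoptions(precision=1,suppress=True)
im=snap('wrist','w15'); go(633.4,7,14,13.2)
m=cv2.inRange(cv2.cvtColor(im,cv2.COLOR_BGR2HSV),(0,0,110),(179,70,255)); b=cv2.inRange(cv2.cvtColor(im,cv2.COLOR_BGR2HSV),(100,120,40),(125,255,255))
n,l,st,c=cv2.connectedComponentsWithStats(m)
for k in range(1,n):
  if 100<st[k,4]<2000: 
    # dilated ring mostly blue
    rg=cv2.dilate((l==k).astype(np.uint8),np.ones((9,9)))-(l==k); print(st[k],c[k],(b[rg>0]>0).mean(),pix2w('wrist',[c[k]],11.5,'w15'))
for p in ((41,0),(0,30),(0,-30),(-41,0)):
  q=Rb@p+[633.4,7]; print(p,q,w2pix('wrist',np.r_[q,11.5],'w15'))
"
```

```text
slide [-0.8 -0.7 52.1] dr [ 0. -0. -0.] | clk 40.05 pos [634.2   6.5  66.1] psi 13.1 w 39.6 gf 0.0 F [0.5 0.5 0.6] j [ 0.3  0.6 -0.2  0.  -0.8  1.5]
[ 25  21  12  52 361] [31.2 43.7] 0.0 [[704.3 157.4  11.5]]
[189 107  38  10 195] [207.1 113.5] 0.3013392857142857 [[690.1  60.2  11.5]]
[264 148  25  25 473] [276.  159.8] 0.915948275862069 [[673.7  16.9  11.5]]
[215 217  24  22 404] [226.6 227.1] 0.9097222222222222 [[626.8  37.   11.5]]
[314 217  23  22 400] [325.  227.3] 0.8915094339622641 [[640.2 -21.5  11.5]]
[  0 233   8  33 132] [  2.8 250.7] 0.0 [[580.1 169.8  11.5]]
[330 247  26  44 499] [342.5 268.1] 0.2253968253968254 [[616.5 -39.4  11.5]]
[201 248  26  46 503] [213.4 269.4] 0.19254658385093168 [[597.2  39.9  11.5]]
[  0 274  20  89 932] [  8.  309.6] 0.0 [[538.4 165.7  11.5]]
[265 279  22  19 340] [275.6 287.9] 0.8860759493670886 [[593.5  -1.4  11.5]]
[ 91 349  20  27 262] [100.8 362. ] 0.0 [[511.3 102.8  11.5]]
[446 350  20  26 256] [455.4 362.2] 0.0 [[ 566.2 -134.2   11.5]]
[ 108  364   53   56 1078] [139.6 395.8] 0.0 [[489.1  73.3  11.5]]
[ 396  365   52   55 1025] [416.3 395.8] 0.0 [[ 533.4 -117.4   11.5]]
(41, 0) [673.3  16.3] [[276.9 160.6]]
(0, 30) [626.6  36.2] [[227.8 227.7]]
(0, -30) [640.2 -22.2] [[326.1 227.6]]
(-41, 0) [593.5  -2.3] [[277.  288.1]]
```

Request:
{"api": "step_arm", "payload": {"motion": [{"slide": [-0.4, -1.2, 15], "dr": [0, 0, 0], "jaw": 40}, {"slide": [-0.4, -1.2, 32], "dr": [0, 0, 0], "jaw": 40}, {"slide": [-0.4, -1.2, 46], "dr": [0, 0, 0], "jaw": 36}, {"slide": [-0.4, -1.2, 52], "dr": [0, 0, 0], "jaw": 30}, {"slide": [-0.4, -1.2, 52], "dr": [0, 0, 0], "jaw": 0}, {"slide": [-0.4, -1.2, 52], "dr": [0, 0, 0], "jaw": 0}, {"slide": [-0.4, -1.2, 52], "dr": [0, 0, 0], "jaw": 0}, {"slide": [-0.4, -1.2, 52], "dr": [0, 0, 0], "jaw": 0}]}}

```text
clock: 41.05
position: [633.0, 7.7, 12.7]
ee_rot: [0.993, 0.114, -0.0, -0.0]
contact_force: [-0.0, -0.2, -1.0]
gripper_width: 10.5
grasp_force: 62.0
```

Request:
{"api": "step_arm", "payload": {"motion": [{"slide": [0, 0, 0], "dr": [0, 0, 0], "jaw": 0}, {"slide": [0, 0, -10], "dr": [0, 0, 0], "jaw": 0}, {"slide": [0, 0, -30], "dr": [0, 0, 0], "jaw": 0}, {"slide": [0, 0, -55], "dr": [0, 0, 0], "jaw": 0}, {"slide": [0, 0, -80], "dr": [0, 0, 0], "jaw": 0}, {"slide": [0, 0, -100], "dr": [0, 0, 0], "jaw": 0}, {"slide": [0, 0, -120], "dr": [0, 0, 0], "jaw": 0}, {"slide": [0, 0, -125], "dr": [0, 0, 0], "jaw": 0}]}}

```text
clock: 42.05
position: [634.0, 7.9, 140.1]
ee_rot: [0.993, 0.114, 0.002, -0.0]
contact_force: [-0.2, -0.6, -0.6]
gripper_width: 10.5
grasp_force: 62.1
```

```bash
python3 -c "
from h import *
p=box(0,0);go(p[0],p[1],130,13.1)"
```

```text
slide [ -60.4 -199.5    9.9] dr [ 0.001 -0.029  0.002] | clk 42.05 pos [634.    7.9 140.1] psi 13.1 w 10.5 gf 62.1 F [-0.2 -0.6 -0.6] j [ 0.27  0.47 -0.1   0.   -1.    1.53]
```

Request:
{"api": "step_arm", "payload": {"motion": [{"slide": [-10, -33, 0], "dr": [0, 0, 0], "jaw": 0}, {"slide": [-22, -72, 0], "dr": [0, 0, 0], "jaw": 0}, {"slide": [-35, -115, 5], "dr": [0, 0, 0], "jaw": 0}, {"slide": [-47, -155, 8], "dr": [0, 0, 0], "jaw": 0}, {"slide": [-56, -185, 10], "dr": [0, 0, 0], "jaw": 0}, {"slide": [-60, -198, 10], "dr": [0, 0, 0], "jaw": 0}, {"slide": [-60.4, -199.5, 10], "dr": [0, 0, 0], "jaw": 0}, {"slide": [-60.4, -199.5, 10], "dr": [0, 0, 0], "jaw": 0}]}}

```text
clock: 43.05
position: [529.3, 187.7, 127.8]
ee_rot: [0.994, 0.114, -0.0, 0.0]
contact_force: [1.3, 0.5, -0.2]
gripper_width: 10.3
grasp_force: 62.1
```

```bash
python3 -c "
from h import *
np.set_printoptions(precision=1,suppress=True)
im=snap('wrist','w16',scale=1.4); p=box(0,0); go(p[0],p[1],130,13.1)
s=arm.read_state(); hsv=cv2.cvtColor(im,cv2.COLOR_BGR2HSV)
m=cv2.inRange(hsv,(0,0,110),(179,70,255)); b=cv2.inRange(hsv,(100,120,40),(125,255,255))
n,l,st,c=cv2.connectedComponentsWithStats(m)
for k in range(1,n):
  if 100<st[k,4]<2000:
    rg=cv2.dilate((l==k).astype(np.uint8),np.ones((9,9)))-(l==k); f=(b[rg>0]>0).mean()
    if f>.5:
      q=pix2w('wrist',[c[k]],s['position'][2]-12.7+11.5,'w16')[0]; print(st[k],c[k],f,q,(Rb.T@(q[:2]-s['position'][:2])))
o=cv2.inRange(hsv,(5,150,80),(16,255,255)); n,l,st,c=cv2.connectedComponentsWithStats(o)
for k in range(1,n):
  if st[k,4]>60: print('orange',st[k],c[k],pix2w('wrist',[c[k]],45,'w16'))
for q in ((67.8,0),(0,55.8),(0,-55.8)): print(q,w2pix('wrist',np.r_[box(*q),45],'w16'))
"
```

```text
slide [ 0.7 -0.8 -2.2] dr [ 0.  0. -0.] | clk 43.10 pos [529.4 187.6 127.8] psi 13.0 w 10.6 gf 62.1 F [ 0.2 -0.  -1. ] j [ 0.6  0.4 -0.3  0.  -0.9  1.2]
[262 159  33  33 859] [278.1 174.9] 0.918918918918919 [569.7 197.1 126.6] [41.4  0.1]
[197 250  31  28 690] [212.5 263.5] 0.8917910447761194 [522.8 217.1 126.6] [ 0.3 30.3]
[329 250  30  28 687] [343.6 263.5] 0.8825757575757576 [536.4 158.5 126.6] [  0.2 -29.9]
[264 329  28  25 536] [277.6 340.6] 0.7586206896551724 [489.4 178.7 126.6] [-41.    0.4]
orange [252 104  53  12 535] [277.7 109.9] [[596.1 203.4  45. ]]
(67.8, 0) [[276.9 110. ]]
(0, 55.8) [[196.1 212.2]]
(0, -55.8) [[358.1 212.1]]
```

View pics/w16.png

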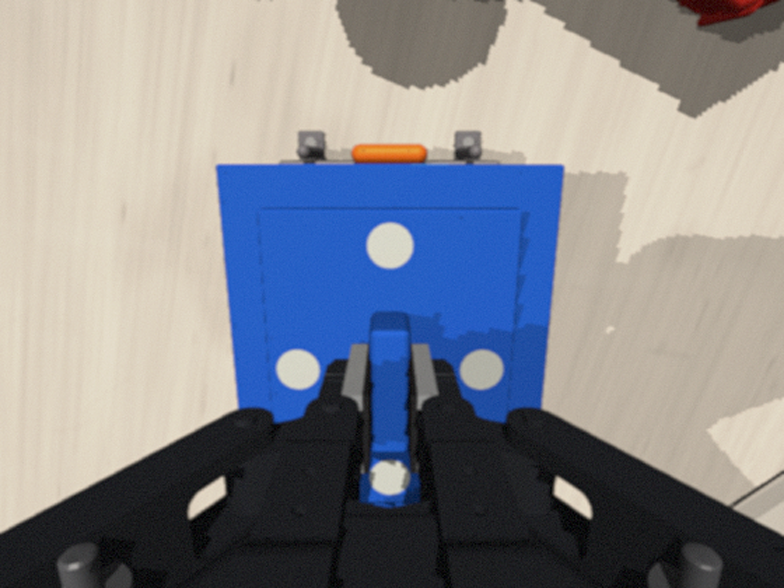

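The cover is held square. Its marks are at (390,245), (298,369), (482,369) and (389,477), and the far catch at (389,153) is centred with it.

Request:
{"api": "step_arm", "payload": {"motion": [{"slide": [0.5, -0.6, 6], "dr": [0, 0, 0], "jaw": 0}, {"slide": [0.5, -0.6, 16], "dr": [0, 0, 0], "jaw": 0}, {"slide": [0.5, -0.6, 28], "dr": [0, 0, 0], "jaw": 0}, {"slide": [0.5, -0.6, 40], "dr": [0, 0, 0], "jaw": 0}, {"slide": [0.5, -0.6, 50], "dr": [0, 0, 0], "jaw": 0}, {"slide": [0.5, -0.6, 55], "dr": [0, 0, 0], "jaw": 0}, {"slide": [0.5, -0.6, 57], "dr": [0, 0, 0], "jaw": 0}, {"slide": [0.5, -0.6, 57], "dr": [0, 0, 0], "jaw": 0}]}}

```text
clock: 44.1
position: [529.5, 189.2, 71.0]
ee_rot: [0.993, 0.114, 0.0, -0.0]
contact_force: [0.1, 0.3, -1.2]
gripper_width: 10.1
grasp_force: 62.1
```

```bash
python3 -c "
from h import *
go(529.7,188.3,55.5,13.1)"
```

```text
slide [-0.   0.9 15.5] dr [-0.001 -0.003  0.002] | clk 44.10 pos [529.5 189.2  71. ] psi 13.1 w 10.1 gf 62.1 F [ 0.1  0.3 -1.2] j [ 0.63  0.45 -0.35  0.   -0.77  1.17]
```

Request:
{"api": "step_arm", "payload": {"motion": [{"slide": [0, 0.6, 3], "dr": [0, 0, 0], "jaw": 0}, {"slide": [0, 0.6, 6], "dr": [0, 0, 0], "jaw": 0}, {"slide": [0, 0.6, 9], "dr": [0, 0, 0], "jaw": 0}, {"slide": [0, 0.6, 12], "dr": [0, 0, 0], "jaw": 0}, {"slide": [0, 0.6, 14], "dr": [0, 0, 0], "jaw": 0}, {"slide": [0, 0.6, 15.5], "dr": [0, 0, 0], "jaw": 0}, {"slide": [0, 0.6, 15.5], "dr": [0, 0, 0], "jaw": 0}, {"slide": [0, 0.6, 15.5], "dr": [0, 0, 0], "jaw": 0}]}}

```text
clock: 45.1
position: [529.6, 188.5, 55.4]
ee_rot: [0.993, 0.114, 0.0, -0.0]
contact_force: [0.2, -0.5, -1.0]
gripper_width: 10.0
grasp_force: 62.1
```

```bash
python3 -c "
from h import *
go(529.7,188.3,46,13.1)"
```

```text
slide [0.1 0.2 9.4] dr [-0.    -0.001  0.001] | clk 45.10 pos [529.6 188.5  55.4] psi 13.1 w 10.0 gf 62.1 F [ 0.2 -0.5 -1. ] j [ 0.63  0.47 -0.36  0.   -0.74  1.17]
```

Through the guide posts with no contact force. I ease it onto the catches, then release.

Request:
{"api": "step_arm", "payload": {"motion": [{"slide": [0, 0, 1], "dr": [0, 0, 0], "jaw": 0}, {"slide": [0, 0, 2], "dr": [0, 0, 0], "jaw": 0}, {"slide": [0, 0, 2.5], "dr": [0, 0, 0], "jaw": 0}, {"slide": [0, 0, 3], "dr": [0, 0, 0], "jaw": 0}, {"slide": [0, 0, 3.5], "dr": [0, 0, 0], "jaw": 0}, {"slide": [0, 0, 4], "dr": [0, 0, 0], "jaw": 0}, {"slide": [0, 0, 4], "dr": [0, 0, 0], "jaw": 0}, {"slide": [0, 0, 4], "dr": [0, 0, 0], "jaw": 0}]}}

```text
clock: 46.1
position: [530.1, 188.4, 53.9]
ee_rot: [0.993, 0.115, 0.001, 0.0]
contact_force: [-4.7, -2.6, 13.5]
gripper_width: 10.6
grasp_force: 64.2
```

```bash
python3 -c "
from h import *
go(529.7,188.3,46,13.1)"
```

```text
slide [-0.4  0.   7.9] dr [ 0.002 -0.014  0.009] | clk 46.10 pos [530.1 188.4  53.9] psi 13.2 w 10.6 gf 64.2 F [-4.7 -2.6 13.5] j [ 0.63  0.47 -0.37  0.   -0.73  1.17]
```

Request:
{"api": "step_arm", "payload": {"motion": [{"slide": [0, 0, -2], "dr": [0, 0, 0], "jaw": 0}, {"slide": [0, 0, -2], "dr": [0, 0, 0], "jaw": 36}, {"slide": [0, 0, -2], "dr": [0, 0, 0], "jaw": 36}, {"slide": [0, 0, -4], "dr": [0, 0, 0], "jaw": 36}, {"slide": [0, 0, -20], "dr": [0, 0, 0], "jaw": 36}, {"slide": [0, 0, -45], "dr": [0, 0, 0], "jaw": 36}, {"slide": [0, 0, -60], "dr": [0, 0, 0], "jaw": 10}, {"slide": [0, 0, -60], "dr": [0, 0, 0], "jaw": 0}]}}

```text
clock: 47.1
position: [530.3, 189.0, 113.0]
ee_rot: [0.993, 0.114, 0.002, -0.001]
contact_force: [-0.5, -0.0, -1.4]
gripper_width: 0.7
grasp_force: 0.0
```

```bash
cat >> h.py <<'E'
def marks(name):
    im=snap('wrist',name); K=None; hsv=cv2.cvtColor(im,cv2.COLOR_BGR2HSV)
    m=cv2.inRange(hsv,(0,0,110),(179,70,255)); b=cv2.inRange(hsv,(100,120,40),(125,255,255))
    n,l,st,c=cv2.connectedComponentsWithStats(m)
    for k in range(1,n):
        if 60<st[k,4]<2500:
            rg=cv2.dilate((l==k).astype(np.uint8),np.ones((9,9)))-(l==k); f=(b[rg>0]>0).mean()
            if f>.5:
                print(c[k].round(1),st[k].tolist(),[(z,(Rb.T@(pix2w('wrist',[c[k]],z,name)[0,:2]-[529.9,188.5])).round(1)) for z in (44,54)])
E
python3 -c "
from h import *
marks('w17');p=box(41,0);go(p[0],p[1],70,13.1)"
```

```text
[279.1 158.6] [268, 147, 23, 24, 448] [(44, array([40.1, -0.2])), (54, array([41.4, -0.2]))]
[230.9 224.5] [220, 214, 23, 22, 390] [(44, array([-3. , 31.3])), (54, array([ 0.4, 29.8]))]
[327.1 224.5] [316, 214, 23, 22, 389] [(44, array([ -2.9, -31.6])), (54, array([  0.4, -30.1]))]
slide [41.3  0.2 41.9] dr [-0.006 -0.007 -0.001] | clk 47.15 pos [529.5 188.5 111.8] psi 13.1 w -0.3 gf 0.0 F [ 0.7  0.3 -0.1] j [ 0.63  0.39 -0.31 -0.   -0.87  1.17]
```

Request:
{"api": "step_arm", "payload": {"motion": [{"slide": [20, 0, 10], "dr": [0, 0, 0], "jaw": 0}, {"slide": [38, 0, 25], "dr": [0, 0, 0], "jaw": 0}, {"slide": [41, 0, 40], "dr": [0, 0, 0], "jaw": 0}, {"slide": [41, 0, 50], "dr": [0, 0, 0], "jaw": 0}, {"slide": [41, 0, 55], "dr": [0, 0, 0], "jaw": 0}, {"slide": [41, 0, 57], "dr": [0, 0, 0], "jaw": 0}, {"slide": [41, 0, 59], "dr": [0, 0, 0], "jaw": 0}, {"slide": [41, 0, 61], "dr": [0, 0, 0], "jaw": 0}]}}

```text
clock: 48.15
position: [569.5, 197.8, 52.9]
ee_rot: [0.993, 0.115, 0.0, 0.0]
contact_force: [-6.2, -0.5, 17.4]
gripper_width: -0.1
grasp_force: 8.4
```

```bash
python3 -c "
from h import *
p=box(41,0);go(p[0],p[1],41,13.1)"
```

```text
slide [ 0.3  0.  11.9] dr [ 0.003 -0.005  0.008] | clk 48.15 pos [569.5 197.8  52.9] psi 13.2 w -0.1 gf 8.4 F [-6.2 -0.5 17.4] j [ 0.6   0.53 -0.26  0.   -0.78  1.2 ]
```

Request:
{"api": "step_arm", "payload": {"motion": [{"slide": [0, 0, 0.5], "dr": [0, 0, 0], "jaw": 0}, {"slide": [0, 0, 1], "dr": [0, 0, 0], "jaw": 0}, {"slide": [0, 0, 1.5], "dr": [0, 0, 0], "jaw": 0}, {"slide": [0, 0, 2], "dr": [0, 0, 0], "jaw": 0}, {"slide": [0, 0, 2.5], "dr": [0, 0, 0], "jaw": 0}, {"slide": [0, 0, 3], "dr": [0, 0, 0], "jaw": 0}, {"slide": [0, 0, 3], "dr": [0, 0, 0], "jaw": 0}, {"slide": [0, 0, 3], "dr": [0, 0, 0], "jaw": 0}]}}

```text
clock: 49.15
position: [569.5, 198.2, 49.1]
ee_rot: [0.993, 0.114, 0.001, -0.0]
contact_force: [-3.8, 1.2, 8.4]
gripper_width: 0.2
grasp_force: 4.1
```

Request:
{"api": "step_arm", "payload": {"motion": [{"slide": [0, 0, 1], "dr": [0, 0, 0], "jaw": 0}, {"slide": [0, 0, 2], "dr": [0, 0, 0], "jaw": 0}, {"slide": [0, 0, 3], "dr": [0, 0, 0], "jaw": 0}, {"slide": [0, 0, 4], "dr": [0, 0, 0], "jaw": 0}, {"slide": [0, 0, 5], "dr": [0, 0, 0], "jaw": 0}, {"slide": [0, 0, 5.5], "dr": [0, 0, 0], "jaw": 0}, {"slide": [0, 0, 5.5], "dr": [0, 0, 0], "jaw": 0}, {"slide": [0, 0, 5.5], "dr": [0, 0, 0], "jaw": 0}]}}

```text
clock: 50.15
position: [569.9, 198.3, 48.1]
ee_rot: [0.993, 0.115, 0.001, -0.0]
contact_force: [-10.8, -1.1, 30.2]
gripper_width: -0.2
grasp_force: 14.3
```

```bash
python3 -c "
from h import *
p=box(-41,0);go(p[0],p[1],60,13.1)"
```

```text
slide [-82.1   0.3 -12.1] dr [ 0.002 -0.02   0.018] | clk 50.15 pos [569.9 198.3  48.1] psi 13.2 w -0.2 gf 14.3 F [-10.8  -1.1  30.2] j [ 0.6   0.53 -0.27  0.   -0.77  1.2 ]
```

Request:
{"api": "step_arm", "payload": {"motion": [{"slide": [0, 0, -6], "dr": [0, 0, 0], "jaw": 0}, {"slide": [0, 0, -45], "dr": [0, 0, 0], "jaw": 0}, {"slide": [-40, 0, -50], "dr": [0, 0, 0], "jaw": 0}, {"slide": [-80, 0, -45], "dr": [0, 0, 0], "jaw": 0}, {"slide": [-82, 0, -15], "dr": [0, 0, 0], "jaw": 0}, {"slide": [-82, 0, -15], "dr": [0, 0, 0], "jaw": 0}, {"slide": [-82, 0, -10], "dr": [0, 0, 0], "jaw": 0}, {"slide": [-82, 0, -5], "dr": [0, 0, 0], "jaw": 0}]}}

```text
clock: 51.15
position: [490.9, 179.8, 48.4]
ee_rot: [0.993, 0.114, 0.001, -0.0]
contact_force: [-6.8, 0.3, 22.9]
gripper_width: 0.1
grasp_force: 11.4
```

```bash
python3 -c "
from h import *
p=box(-41,0);go(p[0],p[1],50,13.1)"
```

```text
slide [-1.   0.4 -1.6] dr [-0.003 -0.015  0.005] | clk 51.15 pos [490.9 179.8  48.4] psi 13.1 w 0.1 gf 11.4 F [-6.8  0.3 22.9] j [ 0.66  0.43 -0.47  0.   -0.67  1.14]
```

```bash
python3 -c "
from h import *
p=box(0,30);go(p[0],p[1],60,13.1)"
```

```text
slide [ 40.  -29.6 -11.5] dr [-0.003 -0.015  0.005] | clk 51.15 pos [490.9 179.8  48.4] psi 13.1 w 0.1 gf 11.4 F [-6.8  0.3 22.9] j [ 0.66  0.43 -0.47  0.   -0.67  1.14]
```

Request:
{"api": "step_arm", "payload": {"motion": [{"slide": [0, 0, -15], "dr": [0, 0, 0], "jaw": 0}, {"slide": [0, -25, -35], "dr": [0, 0, 0], "jaw": 0}, {"slide": [25, -30, -35], "dr": [0, 0, 0], "jaw": 0}, {"slide": [40, -30, -25], "dr": [0, 0, 0], "jaw": 0}, {"slide": [40, -30, -10], "dr": [0, 0, 0], "jaw": 0}, {"slide": [40, -30, -5], "dr": [0, 0, 0], "jaw": 0}, {"slide": [40, -30, -3], "dr": [0, 0, 0], "jaw": 0}, {"slide": [40, -30, -1], "dr": [0, 0, 0], "jaw": 0}]}}

```text
clock: 52.15
position: [521.7, 216.4, 48.5]
ee_rot: [0.993, 0.114, 0.0, 0.001]
contact_force: [-0.7, -0.7, -0.3]
gripper_width: -0.1
grasp_force: 0.0
```

```bash
python3 -c "
from h import *
p=box(0,30);go(p[0],p[1],44,13.1)"
```

```text
slide [ 1.7 -1.   4.5] dr [0.008 0.    0.002] | clk 52.15 pos [521.7 216.4  48.5] psi 13.1 w -0.1 gf 0.0 F [-0.7 -0.7 -0.3] j [ 0.68  0.48 -0.36  0.   -0.73  1.12]
```

Request:
{"api": "step_arm", "payload": {"motion": [{"slide": [1, -1, 1], "dr": [0, 0, 0], "jaw": 0}, {"slide": [1, -1, 2], "dr": [0, 0, 0], "jaw": 0}, {"slide": [1, -1, 3], "dr": [0, 0, 0], "jaw": 0}, {"slide": [1, -1, 4], "dr": [0, 0, 0], "jaw": 0}, {"slide": [1, -1, 5], "dr": [0, 0, 0], "jaw": 0}, {"slide": [1, -1, 6], "dr": [0, 0, 0], "jaw": 0}, {"slide": [1, -1, 6.5], "dr": [0, 0, 0], "jaw": 0}, {"slide": [1, -1, 6.5], "dr": [0, 0, 0], "jaw": 0}]}}

```text
clock: 53.15
position: [522.1, 218.5, 44.0]
ee_rot: [0.993, 0.115, -0.0, 0.0]
contact_force: [-6.6, -1.3, 17.5]
gripper_width: 0.1
grasp_force: 8.6
```

```bash
python3 -c "
from h import *
p=box(0,-30);go(p[0],p[1],46,13.1)"
```

```text
slide [ 0.7 61.  -2. ] dr [0.005 0.001 0.009] | clk 53.15 pos [522.1 218.5  44. ] psi 13.2 w 0.1 gf 8.6 F [-6.6 -1.3 17.5] j [ 0.68  0.49 -0.36  0.   -0.72  1.12]
```

Request:
{"api": "step_arm", "payload": {"motion": [{"slide": [0, 0, -15], "dr": [0, 0, 0], "jaw": 0}, {"slide": [0, 0, -50], "dr": [0, 0, 0], "jaw": 0}, {"slide": [0.5, 35, -50], "dr": [0, 0, 0], "jaw": 0}, {"slide": [0.5, 61, -40], "dr": [0, 0, 0], "jaw": 0}, {"slide": [0.5, 61, -15], "dr": [0, 0, 0], "jaw": 0}, {"slide": [0.5, 61, -7], "dr": [0, 0, 0], "jaw": 0}, {"slide": [0.5, 61, -3], "dr": [0, 0, 0], "jaw": 0}, {"slide": [0.5, 61, 0], "dr": [0, 0, 0], "jaw": 0}]}}

```text
clock: 54.15
position: [537.1, 159.7, 43.9]
ee_rot: [0.993, 0.115, 0.0, 0.001]
contact_force: [-9.3, -1.6, 26.1]
gripper_width: -0.1
grasp_force: 12.8
```

```bash
python3 -c "
from h import *
p=box(41,0);go(p[0],p[1],60,13.1)"
```

```text
slide [ 40.6 -29.6 -16.1] dr [0.008 0.    0.016] | clk 54.15 pos [537.1 159.7  43.9] psi 13.2 w -0.1 gf 12.8 F [-9.3 -1.6 26.1] j [ 0.58  0.48 -0.38  0.   -0.71  1.22]
```

Request:
{"api": "step_arm", "payload": {"motion": [{"slide": [0, 0, -15], "dr": [0, 0, 0], "jaw": 0}, {"slide": [30, 0, -35], "dr": [0, 0, 0], "jaw": 0}, {"slide": [41, -25, -35], "dr": [0, 0, 0], "jaw": 0}, {"slide": [41, -30, -25], "dr": [0, 0, 0], "jaw": 0}, {"slide": [41, -30, -12], "dr": [0, 0, 0], "jaw": 0}, {"slide": [41, -30, -7], "dr": [0, 0, 0], "jaw": 0}, {"slide": [41, -30, -3], "dr": [0, 0, 0], "jaw": 0}, {"slide": [41, -30, 0], "dr": [0, 0, 0], "jaw": 0}]}}

```text
clock: 55.15
position: [569.3, 197.2, 43.9]
ee_rot: [0.993, 0.115, -0.001, 0.001]
contact_force: [-11.3, -1.1, 26.8]
gripper_width: -0.1
grasp_force: 13.5
```

```bash
python3 -c "
from h import *
p=box(-41,0);go(p[0],p[1],60,13.1)"
```

```text
slide [-81.3  -0.5 -15.9] dr [0.012 0.015 0.008] | clk 55.15 pos [569.3 197.2  43.9] psi 13.2 w -0.1 gf 13.5 F [-11.3  -1.1  26.8] j [ 0.6   0.54 -0.27  0.   -0.77  1.2 ]
```

xp is home (43.9). Now xm.

Request:
{"api": "step_arm", "payload": {"motion": [{"slide": [0, 0, -15], "dr": [0, 0, 0], "jaw": 0}, {"slide": [0, 0, -50], "dr": [0, 0, 0], "jaw": 0}, {"slide": [-45, 0, -50], "dr": [0, 0, 0], "jaw": 0}, {"slide": [-81, 0, -38], "dr": [0, 0, 0], "jaw": 0}, {"slide": [-81, 0, -14], "dr": [0, 0, 0], "jaw": 0}, {"slide": [-81, 0, -7], "dr": [0, 0, 0], "jaw": 0}, {"slide": [-81, 0, -3], "dr": [0, 0, 0], "jaw": 0}, {"slide": [-81, 0, 0], "dr": [0, 0, 0], "jaw": 0}]}}

```text
clock: 56.15
position: [491.9, 179.7, 43.9]
ee_rot: [0.993, 0.115, 0.0, 0.0]
contact_force: [-10.0, -0.8, 30.3]
gripper_width: -0.0
grasp_force: 15.4
```

```bash
python3 -c "
from h import *
p=box(-41,0);go(p[0],p[1],60,13.1)"
```

```text
slide [ -2.    0.1 -16.1] dr [ 0.006 -0.003  0.009] | clk 56.15 pos [491.9 179.7  43.9] psi 13.2 w -0.0 gf 15.4 F [-10.   -0.8  30.3] j [ 0.66  0.43 -0.47  0.   -0.67  1.14]
```

Request:
{"api": "step_arm", "payload": {"motion": [{"slide": [0, 0, -10], "dr": [0, 0, 0], "jaw": 0}, {"slide": [0, 0, -40], "dr": [0, 0, 0], "jaw": 0}, {"slide": [0, 0, -80], "dr": [0, 0, 0], "jaw": 0}, {"slide": [-10, 0, -120], "dr": [0, 0, 0], "jaw": 0}, {"slide": [-20, 0, -140], "dr": [0, 0, 0], "jaw": 0}, {"slide": [-25, 0, -145], "dr": [0, 0, 0], "jaw": 0}, {"slide": [-25, 0, -145], "dr": [0, 0, 0], "jaw": 0}, {"slide": [-25, 0, -145], "dr": [0, 0, 0], "jaw": 0}]}}

```text
clock: 57.15
position: [466.5, 173.6, 185.2]
ee_rot: [0.993, 0.114, -0.001, 0.0]
contact_force: [-0.2, 1.0, -0.7]
gripper_width: -0.1
grasp_force: 0.0
```

```bash
python3 -c "
from h import *
marks('w18');go(500,180,200,13.1); cv2.imwrite('pics/fin.png',cv2.resize(np.load('pics/w18.npy')[40:340,110:460],(700,600)))"
```

```text
[279.4  58.3] [271, 49, 18, 20, 289] [(44, array([41.8, -1.4])), (54, array([40.4, -1.3]))]
[241.5 113.2] [233, 105, 18, 18, 255] [(44, array([ 1. , 29.1])), (54, array([ 1. , 28.1]))]
[316.3 113.7] [308, 105, 18, 18, 256] [(44, array([  0.5, -31. ])), (54, array([  0.6, -29.9]))]
[278.3 164.3] [270, 156, 17, 17, 226] [(44, array([-40.3,  -0.5])), (54, array([-38.8,  -0.4]))]
slide [ 34.    1.4 -14.9] dr [ 0.006  0.015 -0.001] | clk 57.20 pos [466.5 173.6 185.2] psi 13.1 w 0.1 gf 0.0 F [ 0.   0.1 -0.9] j [ 0.68  0.21 -0.37 -0.   -1.    1.12]
```

View pics/fin.png

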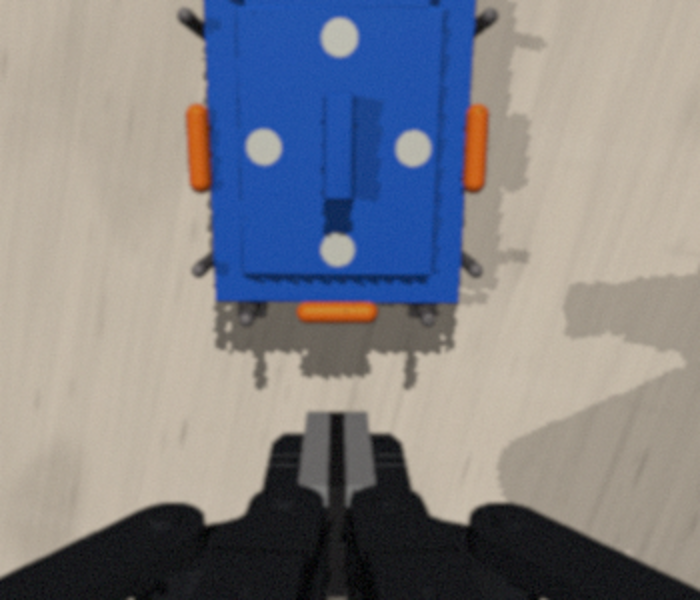

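The cover sits centred under its catches, with marks at (340,38), (264,147), (413,148) and (338,250). Assuming a height of 44 mm, the mark spacing comes out at 82.1 and 60.1 mm, as it should when home, so I hand in.

```bash
python3 -c "
from h import *
print(arm.job_done())"
```

```text
the job is handed in; nothing more can be done
None
```

The plate is on its pins, the four relays lie in their bays and the cover is pressed home on all four sides (marks at 44 mm, centred within about 1 mm); I handed the job in at about 57 s, and no verdict came back.

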